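Slide salvaged fans and coolers into their bays

TASK

Sort the mixed parts on the repair bench: slide both square black fans into the blue bay and both round aluminium coolers into the orange bay, all lying flat. Push them gently over the mat (under 20 N, never lifting or tipping them) and leave the screw cup, jar, screwdriver, spray bottle and carton where they are.

Things in the scene. Friction and masses are not known exactly. Their poses are not given: they have to be found in the camera images.
- fan_bay: blue three-walled bay fixed on the mat, for fans: inner floor 104 (x) by 204 (y) mm, flush with the mat, no lip; walls 6 mm thick, 28 high on the far (+x) and both y sides; open on the -x side, towards the robot. Origin: centre of the inner floor, on the mat (2 mm above the table): the mouth line is at its x = -52 mm. Stands left or right, turned a little
- cooler_bay: orange three-walled bay, same shape, size and origin as the blue one, for coolers
- fan_a: square case fan lying flat on the mat, black frame 80 x 80 mm, 25 high, light grey blades, 110 g nominal. Origin: centre of its underside; x and y along its sides, z up. Its whole outline is solid: no finger fits inside
- cooler_a: round finned aluminium processor cooler with a copper core, 80 mm diameter, 30 high, lying flat, 220 g nominal. Origin: centre of its underside, z up. Its whole outline is solid
- fan_b: square case fan lying flat on the mat, black frame 80 x 80 mm, 25 high, light grey blades, 110 g nominal. Origin: centre of its underside; x and y along its sides, z up. Its whole outline is solid: no finger fits inside
- cooler_b: round finned aluminium processor cooler with a copper core, 80 mm diameter, 30 high, lying flat, 220 g nominal. Origin: centre of its underside, z up. Its whole outline is solid
- screw_cup: bystander: small open steel cup of brass screws, 60 mm across the rim, 45 high, standing among the parts; origin centre of its underside
- paste_jar: bystander: white jar with grey cap, 36 mm diameter, 45 high; origin centre of its underside
- screwdriver: bystander: red-handled screwdriver lying on the mat, 190 mm long along its own x (handle to -x), up to 32 mm thick; origin near its middle
- spray: bystander: white bottle with red cap, 60 mm diameter, 170 high, on the left; origin centre of its underside
- carton: bystander: cardboard box 130 (x) x 90 (y) x 60 mm high, on the right; origin centre of its underside

How it is judged:
At the end, for the whole second after the job is handed in: Both fans are inside the blue bay and both coolers inside the orange bay: each part's centre at least 36 mm beyond the bay's open mouth line, between its side walls (no more than 75 mm to either side of the bay's middle), flat on the mat (within 4 mm of height and 0.1 rad), at rest (x of fan_a in the frame of fan_bay between -0.016 and 0.03 m and y of fan_a in the frame of fan_bay between -0.075 and 0.075 m and z of each of fan_a, fan_b in the frame of fan_bay below 0.004 m and angle between each of fan_a, fan_b, cooler_a, cooler_b's own z axis and vertical below 0.1 rad and linear speed of each of fan_a, fan_b, cooler_a, cooler_b below 0.01 m/s and x of fan_b in the frame of fan_bay between -0.016 and 0.03 m and y of fan_b in the frame of fan_bay between -0.075 and 0.075 m and x of cooler_a in the frame of cooler_bay between -0.016 and 0.03 m and y of cooler_a in the frame of cooler_bay between -0.075 and 0.075 m and z of each of cooler_a, cooler_b in the frame of cooler_bay below 0.004 m and x of cooler_b in the frame of cooler_bay between -0.016 and 0.03 m and y of cooler_b in the frame of cooler_bay between -0.075 and 0.075 m); the robot touches nothing.
It fails at once if a fan or cooler is pushed or pressed by the fingers with more than 20 N (contact force between the fingers and fan_a above 20 N or contact force between the fingers and fan_b above 20 N or contact force between the fingers and cooler_a above 20 N or contact force between the fingers and cooler_b above 20 N).
It fails at once if a fan or cooler is lifted: the centre of its underside more than 10 mm above the mat (height (world z) of any of fan_a, fan_b, cooler_a, cooler_b above 0.012 m).
It fails at once if a fan or cooler is tipped by more than 0.3 rad (angle between any of fan_a, fan_b, cooler_a, cooler_b's own z axis and vertical above 0.3 rad).
It fails at once if the screw cup, jar, screwdriver, spray bottle or carton is moved more than 20 mm (distance of any of screw_cup, paste_jar, screwdriver, spray, carton from where it was at the start of the episode above 0.02 m).
It also fails if it takes over 70 s, if anything falls off the work surface, if the arm or the gripper's body presses on something with over 40 N, if the wrist force passes 120 N, or if a joint passes its speed limit or range.

ROBOT

A 6-joint arm with a two-finger parallel gripper is mounted at the origin on the work surface. World frame = base frame: x ahead of the robot, y to its left, z up, the work surface at z = 0. Lengths are in m, angles in rad, forces in N, time in s.
With the tool pointing down it reaches from about 0.35 to 0.85 m from the base axis. Payload 8.1 kg.
Tool frame: the origin (TCP) lies midway between the tips of the shut fingers; the grasp point (between the pads) lies env.hold_point_z behind it (env.hold_point_z is the distance from the TCP to the grasp point, in m); z points along the fingers, y is the line along which they close (so a half turn about z gives the same grasp; the last joint's range is limited). The gripper opens to 85 mm and grips with 20 to 120 N. Pads are 22 mm wide; open, the fingers measure 114 mm over their backs; the gripper's body (76 mm by 85 mm) begins 54 mm behind the grasp point. The pads swing forward as they close: fully open they stand 13 mm farther back than shut.
Start: joints at [1.08, 0.13, 1.488, -0, 1.523, -0.085], TCP at [0.237, 0.551, 0.231] pointing down, gripper open.
Joint ranges: [-2.96, 2.96], [-0.89, 2.26], [0.02, 2.5], [-1.34, 4.48], [0, 2.73], [-2.66, 2.66]. Speed limits (rad/s): [2.39, 2.39, 2.79, 3.14, 3.14, 3.14].

INTERFACE

Orientations are given as a unit quaternion [w, x, y, z].
In Python, from station import env gives the robot as it stands. The module is installed in compiled form; this text tells all that it offers.
- The arm moves only by the tool send_rows, never from a script. Its argument "commands" is a list that holds one entry, the list of rows, each a list of 7 numbers: the closure, from -1 (fully open) to 1 (shut), then the shift along the tool's x, y, z in m, then the turn, a rotation vector about the tool's x, y, z in degrees. In form: [[[hand, dx, dy, dz, rx, ry, rz], ...]]. A call has exactly 5 rows; each row is the pose to reach, as a shift and turn from the pose commanded when the call began, along the tool's axes at that moment; what a row does not reach only later rows make up. A row lasts 1/12 s, in which the tool goes at most 41.7 mm and 7.16 degrees, less where a joint would pass 70% of its speed; a pose out of reach is approached as far as the arm can. A call with a gripper value outside its range is refused whole. The fingers move at their own pace and stop on an object; "squeeze" is the grip in N (left out, the last holds). Time passes only in rows, so rows that repeat a pose let the fingers close, or fill a call up. It gives the time, the measured TCP pose, the force, the opening and the grip force at its end, in the units of the state.
- env.state(): the state, without advancing time (a new reading comes with each control period).
- env.camera(name): name is "scene" or "top" or "wrist"; returns a dict with "color" (480x640x3 uint8, red, green, blue), "fx", "fy", "cx", "cy" (pixels), "eye" and "rotation" of the camera in the world. Camera axes: x right, y up, looking along -z (the intrinsics and any distortion apply to the point x, -y, -z); pixel columns grow to the right and rows downward; lengths in m; the calibration is good to about 2 mm. A picture is of the moment at which its call begins. There is no depth.
- env.job_done(): hands the job in; it is judged then, once.
Trained networks look in a picture, given as the dict that the camera call returned (one of the last four; its "shot" number tells which), for a name from the list of things; names that differ only in an ending like _2 or _b are one class to them, and where a whole thing is asked for, a point or a joint stands for the part that bears it (a point fixed in the world has none). Each returns a list of dicts, best first, with "confidence" (0 to 1); they miss things now and then, are a little off and sometimes report something else, mostly with a low value. They report only what shows in the picture. A call takes as long as a camera call.
- env.spot_in(thing, picture): "extent" ([left, top, width, height] in pixels, round what is visible of it).
- env.silhouettes(thing, picture): "mask" (480x640 bool, what is visible of it) and "extent" ([left, top, width, height] in pixels, round what is visible of it).
- env.place_of(thing, picture): "position" ([column, row] in pixels: a listed point, or the origin of a listed thing).
The state is a dict: "time": time; "joints": joint angles; "joint_vel": joint speeds; "joint_torque": joint torques, N m; "tcp_pos": TCP position; "tcp_rot": TCP orientation; "force": force on the tool from outside, world axes, zero at the start; "torque": the same for the moment, N m; "grip_width": finger opening in m; "grip_force": force on a finger pad.
Only numpy, scipy, OpenCV 4.12 (cv2) and the standard library are available. Lean on these libraries where they do the work, as an engineer would, in place of code of your own. Each camera call takes 0.05 s, during which the arm holds its last target. There are 200 camera calls.

## Working session

There is one attempt and no reset: what is moved stays moved. The work goes in short steps, Python scripts to look and compute and a tool call to move; the robot and the scene stay as the last step left them, time stands still between calls to the robot, and variables do not carry over. Pictures are saved under pics/ and viewed, at most 10 in all, crops included, and the job is handed in when it is done.

Besides the shell and the picture viewer there is one more tool, called after "Call:" in YAML: its name, and indented under it one key for each argument. send_rows: Moves the arm, as the interface text tells. Its arguments: {"type":"object","properties":{"commands":{"type":"array","items":{"type":"array","items":{"type":"array","items":{"type":"number"}}}},"squeeze":{"type":"number"}},"required":["commands"]}

```bash
mkdir -p pics; cat > h.py <<'E'
import numpy as np, cv2
from station import env
def ray(p,uv,z):
    d=np.array([(uv[0]-p['cx'])/p['fx'],-(uv[1]-p['cy'])/p['fy'],-1.0])
    w=np.array(p['rotation'])@d; e=np.array(p['eye'])
    return (e+w*(z-e[2])/w[2])
def save(p,n): cv2.imwrite('pics/'+n,cv2.cvtColor(p['color'],cv2.COLOR_RGB2BGR))
E
python3 - <<'E'
from h import *
s=env.state(); print(s['time'],s['tcp_pos'],s['tcp_rot'],s['grip_width'],env.hold_point_z)
p=env.camera('top'); save(p,'top0.png'); print({k:v for k,v in p.items() if k!='color'})
for n in ['fan_bay','cooler_bay','fan_a','cooler_a','screw_cup','paste_jar','screwdriver','spray','carton']:
    for r in env.place_of(n,p)[:3]: print(n,round(r['confidence'],2),np.round(r['position'],1),np.round(ray(p,r['position'],.002)[:2],4))
    for r in env.spot_in(n,p)[:3]: print('   ext',round(r['confidence'],2),np.round(r['extent']))
E
```

```text
0.0 [0.23656963 0.55077862 0.23023465] [-2.70178756e-04  2.01517452e-01  9.79484468e-01 -9.06033007e-04] 0.08531916652759367 0.0187
{'fx': 518.7302021612227, 'fy': 518.7302021612227, 'cx': 322.3493645699166, 'cy': 239.5574167578848, 'eye': array([ 0.31614417, -0.01383063,  1.38218363]), 'rotation': array([ 0.71262665,  0.04667687, -0.04068689, -0.69880548]), 'shot': 1}Traceback (most recent call last):
  File "<stdin>", line 5, in <module>
  File "h.py", line 5, in ray
    w=np.array(p['rotation'])@d; e=np.array(p['eye'])
      ~~~~~~~~~~~~~~~~~~~~~~~^~
ValueError: matmul: Input operand 1 has a mismatch in its core dimension 0, with gufunc signature (n?,k),(k,m?)->(n?,m?) (size 3 is different from 4)
```

View pics/top0.png

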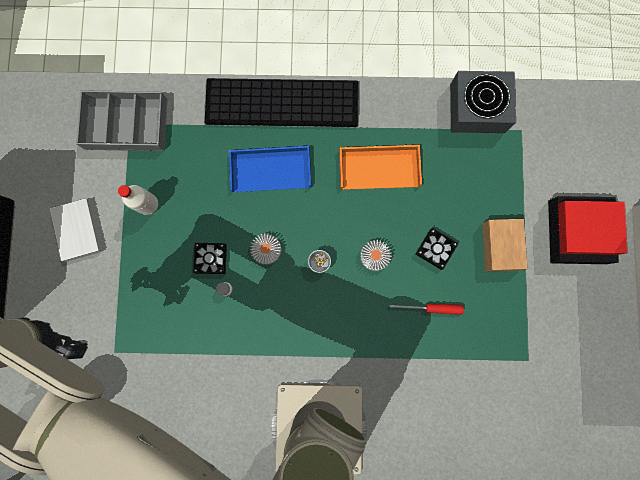

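The top view shows fans at (210,258) and (437,248), coolers at (265,249) and (376,254), the blue bay at (271,168) and the orange bay at (381,167). The cup is at (319,261), the jar at (224,289) and the screwdriver at (427,309). The camera rotation is a quaternion, so I'll fix the helper.

```bash
sed -i "s/w=np.array(p\['rotation'\])@d/w=R.from_quat(p['rotation'],scalar_first=True).as_matrix()@d/; 1a from scipy.spatial.transform import Rotation as R" h.py
python3 - <<'E'
from h import *
p=env.camera('top')
for n in ['fan_bay','cooler_bay','fan_a','cooler_a','screw_cup','paste_jar','screwdriver','spray','carton']:
    for r in env.place_of(n,p)[:3]: print(n,round(r['confidence'],2),np.round(r['position'],1),np.round(ray(p,r['position'],.002)[:2],4))
    for r in env.silhouettes(n,p)[:3]:
        m=r['mask'].astype(np.uint8); c=max(cv2.findContours(m,0,2)[0],key=cv2.contourArea)
        z={'fan_bay':.03,'cooler_bay':.03,'fan_a':.027,'cooler_a':.032}.get(n,.03)
        W=np.array([ray(p,q[0],z)[:2]*1000 for q in c],np.float32)
        print('   sil',round(r['confidence'],2),np.round(cv2.boxPoints(cv2.minAreaRect(W))).tolist(),cv2.minAreaRect(W))
E
```

```text
fan_bay 0.66 [269.6 167.3] [0.6836 0.1476]
   sil 0.59 [[607.0, 250.0], [623.0, 32.0], [739.0, 40.0], [724.0, 258.0]] ((673.4273681640625, 145.08169555664062), (116.7945785522461, 218.12045288085938), 4.07050085067749)
   sil 0.18 [[390.0, 337.0], [391.0, 250.0], [473.0, 252.0], [471.0, 339.0]] ((431.18743896484375, 294.5925598144531), (81.50337982177734, 87.1178970336914), 1.1231517791748047)
cooler_bay 0.91 [378.3 168.2] [ 0.6864 -0.1489]
   sil 0.56 [[616.0, -46.0], [632.0, -264.0], [751.0, -256.0], [735.0, -38.0]] ((683.5299682617188, -151.06080627441406), (119.14596557617188, 218.5565948486328), 4.236939907073975)
fan_a 0.67 [212.3 259.3] [0.4287 0.2926]
fan_a 0.63 [439.  247.9] [ 0.471  -0.3124]
   sil 0.88 [[409.0, -313.0], [481.0, -357.0], [524.0, -289.0], [452.0, -244.0]] ((466.69189453125, -300.796630859375), (80.51319122314453, 84.61616516113281), 58.034385681152344)
   sil 0.85 [[390.0, 336.0], [392.0, 248.0], [473.0, 250.0], [471.0, 338.0]] ((431.47137451171875, 293.22894287109375), (81.66116333007812, 88.112060546875), 1.1231327056884766)
cooler_a 0.83 [375.7 256.8] [ 0
[... 1507 characters left out ...]
49.0, -242.0]] ((466.92388916015625, -300.5977783203125), (86.14772033691406, 87.7682876586914), 60.927085876464844)
   sil 0.57 [[607.0, 247.0], [624.0, 32.0], [742.0, 41.0], [726.0, 256.0]] ((674.5941162109375, 144.24069213867188), (118.44131469726562, 215.98480224609375), 4.298164367675781)
carton 0.83 [502.9 241.1] [ 0.4926 -0.4831]
   sil 0.82 [[412.0, -423.0], [414.0, -534.0], [549.0, -531.0], [547.0, -421.0]] ((480.5568542480469, -477.2996826171875), (134.36105346679688, 110.3092269897461), 1.1207298040390015)
   sil 0.29 [[534.0, 456.0], [589.0, 430.0], [637.0, 534.0], [583.0, 560.0]] ((585.6656494140625, 495.03424072265625), (114.72032928466797, 60.48405075073242), 64.7564468383789)
```

```bash
cat > plan.py <<'E'
# plan(segs): segs of (x,y,z mm, psi deg, rows) -> calls of 5 rows in tool axes; hand value const
from h import *
import json
def pose():
    s=env.state(); m=R.from_quat(s['tcp_rot'],scalar_first=True).as_matrix()
    return np.r_[np.array(s['tcp_pos'])*1000,np.degrees(np.arctan2(m[1,0],m[0,0]))],s
def plan(segs,hand=0,start=None):
    p,s=pose(); p=p if start is None else np.array(start,float); print('at',np.round(p,1),'t',round(s['time'],2),'F',np.round(s['force'],1),'w',round(s['grip_width'],4))
    pts=[]; q=p.copy()
    for *t,n in segs:
        t=np.array(t,float); pts+=[q+(t-q)*(i+1)/n for i in range(n)]; q=t
    while len(pts)%5: pts.append(pts[-1])
    for k in range(0,len(pts),5):
        a=np.radians(p[3]); X=np.array([np.cos(a),np.sin(a)]); Y=np.array([np.sin(a),-np.cos(a)]); rows=[]
        for t in pts[k:k+5]:
            d=t-p; rows.append([hand,round(X@d[:2]/1e3,3),round(Y@d[:2]/1e3,3),round(-d[2]/1e3,3),0,0,round(-d[3],1)])
        r=rows[-1]; p=p+np.r_[(X*r[1]+Y*r[2])*1e3,-r[3]*1e3,-r[6]]
        print(json.dumps([rows]).replace(' ',''))
    print('end',np.round(p,1))
E
python3 - <<'E'
from plan import *
plan([(420,250,170,162,10),(389,-125,120,166,10),(389,-125,30,166,5)])
E
```

```text
at [236.8 551.3 231.3 156.8] t 1.05 F [ 0.3 -0.1  0.2] w 0.0852
[[[0,-0.029,-0.02,0.006,0,0,-0.5],[0,-0.057,-0.041,0.012,0,0,-1.0],[0,-0.086,-0.061,0.018,0,0,-1.6],[0,-0.115,-0.082,0.025,0,0,-2.1],[0,-0.144,-0.102,0.031,0,0,-2.6]]]
[[[0,-0.027,-0.022,0.006,0,0,-0.5],[0,-0.055,-0.044,0.012,0,0,-1.1],[0,-0.083,-0.065,0.018,0,0,-1.6],[0,-0.111,-0.087,0.024,0,0,-2.1],[0,-0.138,-0.109,0.03,0,0,-2.6]]]
[[[0,-0.009,-0.037,0.005,0,0,-0.4],[0,-0.018,-0.073,0.01,0,0,-0.8],[0,-0.026,-0.11,0.015,0,0,-1.2],[0,-0.035,-0.146,0.02,0,0,-1.6],[0,-0.044,-0.183,0.025,0,0,-2.0]]]
[[[0,-0.007,-0.037,0.005,0,0,-0.4],[0,-0.015,-0.074,0.01,0,0,-0.8],[0,-0.022,-0.111,0.015,0,0,-1.2],[0,-0.029,-0.148,0.02,0,0,-1.6],[0,-0.037,-0.184,0.025,0,0,-2.0]]]
[[[0,0.0,-0.0,0.018,0,0,-0.0],[0,0.0,-0.0,0.036,0,0,-0.0],[0,0.0,-0.0,0.054,0,0,-0.0],[0,0.0,-0.0,0.072,0,0,-0.0],[0,0.0,-0.0,0.09,0,0,-0.0]]]
end [ 389.4 -124.6   30.3  166. ]
```

Call:
send_rows:
  commands:
    - [[0,-0.029,-0.02,0.006,0,0,-0.5],[0,-0.057,-0.041,0.012,0,0,-1.0],[0,-0.086,-0.061,0.018,0,0,-1.6],[0,-0.115,-0.082,0.025,0,0,-2.1],[0,-0.144,-0.102,0.031,0,0,-2.6]]

```text
time: 1.47
tcp_pos: [0.3293, 0.3993, 0.1999]
tcp_rot: [0.0, 0.179, 0.984, 0.0]
force: [0.9, 0.4, -0.1]
grip_width: 0.0427
grip_force: 0.0
```

Call:
send_rows:
  commands:
    - [[0,-0.027,-0.022,0.006,0,0,-0.5],[0,-0.055,-0.044,0.012,0,0,-1.1],[0,-0.083,-0.065,0.018,0,0,-1.6],[0,-0.111,-0.087,0.024,0,0,-2.1],[0,-0.138,-0.109,0.03,0,0,-2.6]]

```text
time: 1.88
tcp_pos: [0.4203, 0.2485, 0.1703]
tcp_rot: [0.0, 0.157, 0.988, 0.0]
force: [0.6, -0.3, 0.4]
grip_width: 0.0429
grip_force: 0.0
```

Call:
send_rows:
  commands:
    - [[0,-0.009,-0.037,0.005,0,0,-0.4],[0,-0.018,-0.073,0.01,0,0,-0.8],[0,-0.026,-0.11,0.015,0,0,-1.2],[0,-0.035,-0.146,0.02,0,0,-1.6],[0,-0.044,-0.183,0.025,0,0,-2.0]]

```text
time: 2.3
tcp_pos: [0.4043, 0.0609, 0.1452]
tcp_rot: [0.0, 0.139, 0.99, 0.0]
force: [1.3, -1.1, 0.2]
grip_width: 0.0425
grip_force: 0.0
```

Call:
send_rows:
  commands:
    - [[0,-0.007,-0.037,0.005,0,0,-0.4],[0,-0.015,-0.074,0.01,0,0,-0.8],[0,-0.022,-0.111,0.015,0,0,-1.2],[0,-0.029,-0.148,0.02,0,0,-1.6],[0,-0.037,-0.184,0.025,0,0,-2.0]]

```text
time: 2.72
tcp_pos: [0.3889, -0.1265, 0.1205]
tcp_rot: [0.001, 0.122, 0.993, -0.0]
force: [1.3, 1.1, -0.1]
grip_width: 0.0428
grip_force: 0.0
```

Call:
send_rows:
  commands:
    - [[0,0,0,0.018,0,0,0],[0,0,0,0.036,0,0,0],[0,0,0,0.054,0,0,0],[0,0,0,0.072,0,0,0],[0,0,0,0.09,0,0,0]]

```text
time: 3.13
tcp_pos: [0.3895, -0.125, 0.0297]
tcp_rot: [0.0, 0.123, 0.992, -0.0]
force: [0.3, 0.6, 0.2]
grip_width: 0.0427
grip_force: 0.0
```

```bash
python3 - <<'E'
from plan import *
d=np.array([.970,-.242]); s=np.array([389.4,-124.6])
f=lambda l,n:(*(s+d*l),8,166,n)
plan([(389.4,-124.6,8,166,5),f(20,5),f(60,5),f(230,15),f(258,5)],start=[389.4,-124.6,30.3,166])
e=s+d*258
plan([(*(e-d*40),8,166,3),(*(e-d*90),90,166,2)],start=[*e,8,166])
E
```

```text
at [ 389.4 -124.6   30.3  166. ] t 3.13 F [0.3 0.6 0.2] w 0.0427
[[[0,0.0,0.0,0.004,0,0,-0.0],[0,0.0,0.0,0.009,0,0,-0.0],[0,0.0,0.0,0.013,0,0,-0.0],[0,0.0,0.0,0.018,0,0,-0.0],[0,0.0,0.0,0.022,0,0,-0.0]]]
[[[0,-0.004,-0.0,0.0,0,0,-0.0],[0,-0.008,-0.0,0.0,0,0,-0.0],[0,-0.012,-0.0,0.0,0,0,-0.0],[0,-0.016,-0.0,0.0,0,0,-0.0],[0,-0.02,-0.0,0.0,0,0,-0.0]]]
[[[0,-0.008,-0.0,0.0,0,0,-0.0],[0,-0.016,-0.0,0.0,0,0,-0.0],[0,-0.024,-0.0,0.0,0,0,-0.0],[0,-0.032,-0.0,0.0,0,0,-0.0],[0,-0.04,-0.0,0.0,0,0,-0.0]]]
[[[0,-0.011,-0.0,0.0,0,0,-0.0],[0,-0.023,-0.0,0.0,0,0,-0.0],[0,-0.034,-0.0,0.0,0,0,-0.0],[0,-0.045,-0.0,0.0,0,0,-0.0],[0,-0.057,-0.0,0.0,0,0,-0.0]]]
[[[0,-0.011,-0.0,0.0,0,0,-0.0],[0,-0.022,-0.0,0.0,0,0,-0.0],[0,-0.034,-0.0,0.0,0,0,-0.0],[0,-0.045,-0.0,0.0,0,0,-0.0],[0,-0.056,-0.0,0.0,0,0,-0.0]]]
[[[0,-0.012,-0.0,0.0,0,0,-0.0],[0,-0.023,-0.0,0.0,0,0,-0.0],[0,-0.034,-0.0,0.0,0,0,-0.0],[0,-0.046,-0.0,0.0,0,0,-0.0],[0,-0.057,-0.0,0.0,0,0,-0.0]]]
[[[0,-0.006,-0.0,0.0,0,0,-0.0],[0,-0.011,-0.0,0.0,0,0,-0.0],[0,-0.017,-0.0,0.0,0,0,-0.0],[0,-0.022,-0.0,0.0,0,0,-0.0],[0,-0.028,-0.0,0.0,0,0,-0.0]]]
end [ 639.7 -187.     8.3  166. ]
at [ 639.7 -187.     8.   166. ] t 3.13 F [0.3 0.6 0.2] w 0.0427
[[[0,0.013,0.0,-0.0,0,0,-0.0],[0,0.027,0.0,-0.0,0,0,-0.0],[0,0.04,0.0,-0.0,0,0,-0.0],[0,0.065,0.0,-0.041,0,0,-0.0],[0,0.09,0.0,-0.082,0,0,-0.0]]]
end [ 552.3 -165.3   90.   166. ]
```

Call:
send_rows:
  commands:
    - [[0,0,0,0.004,0,0,0],[0,0,0,0.009,0,0,0],[0,0,0,0.013,0,0,0],[0,0,0,0.018,0,0,0],[0,0,0,0.022,0,0,0]]

```text
time: 3.55
tcp_pos: [0.3902, -0.1249, 0.0088]
tcp_rot: [0.001, 0.122, 0.992, -0.0]
force: [-0.3, 0.5, -1.0]
grip_width: 0.043
grip_force: 0.0
```

Call:
send_rows:
  commands:
    - [[0,-0.004,0,0,0,0,0],[0,-0.008,0,0,0,0,0],[0,-0.012,0,0,0,0,0],[0,-0.016,0,0,0,0,0],[0,-0.02,0,0,0,0,0]]

```text
time: 3.97
tcp_pos: [0.4092, -0.1297, 0.0085]
tcp_rot: [-0.0, 0.122, 0.992, -0.0]
force: [-3.5, 0.7, 2.5]
grip_width: 0.0426
grip_force: 1.4
```

Call:
send_rows:
  commands:
    - [[0,-0.008,0,0,0,0,0],[0,-0.016,0,0,0,0,0],[0,-0.024,0,0,0,0,0],[0,-0.032,0,0,0,0,0],[0,-0.04,0,0,0,0,0]]

```text
time: 4.38
tcp_pos: [0.4484, -0.1394, 0.0082]
tcp_rot: [-0.0, 0.122, 0.992, 0.0]
force: [-3.2, -0.1, 1.6]
grip_width: 0.0427
grip_force: 1.7
```

```bash
python3 - <<'E'
from h import *
p=env.camera('scene'); q=env.camera('wrist'); save({'color':cv2.resize(np.hstack([p['color'],q['color']]),(800,300))},'s1.png')
E
```

```text
(no output)
```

View pics/s1.png

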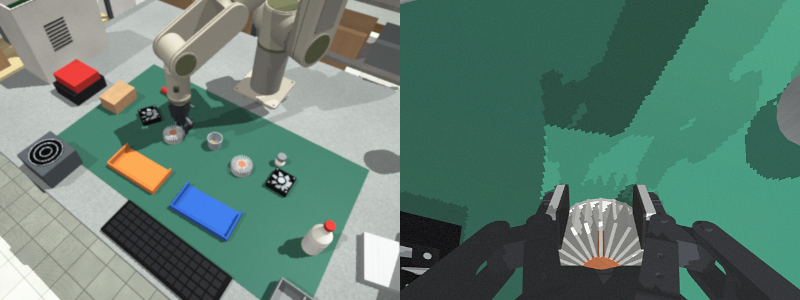

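The wrist half shows the cooler cradled centrally between the fingers at about (600,240), and the scene half shows it upright at (175,133). The force is about 3.5 N, so I'll carry on.

Call:
send_rows:
  commands:
    - [[0,-0.011,0,0,0,0,0],[0,-0.023,0,0,0,0,0],[0,-0.034,0,0,0,0,0],[0,-0.045,0,0,0,0,0],[0,-0.057,0,0,0,0,0]]

```text
time: 4.9
tcp_pos: [0.5028, -0.1529, 0.0079]
tcp_rot: [-0.001, 0.122, 0.992, 0.0]
force: [-1.7, 1.0, 1.8]
grip_width: 0.0426
grip_force: 1.1
```

Call:
send_rows:
  commands:
    - [[0,-0.011,0,0,0,0,0],[0,-0.023,0,0,0,0,0],[0,-0.034,0,0,0,0,0],[0,-0.045,0,0,0,0,0],[0,-0.057,0,0,0,0,0]]

```text
time: 5.32
tcp_pos: [0.5581, -0.1668, 0.0079]
tcp_rot: [-0.001, 0.122, 0.992, 0.0]
force: [-2.4, 0.3, 1.9]
grip_width: 0.0425
grip_force: 1.2
```

Call:
send_rows:
  commands:
    - [[0,-0.011,0,0,0,0,0],[0,-0.021,0,0,0,0,0],[0,-0.032,0,0,0,0,0],[0,-0.042,0,0,0,0,0],[0,-0.05,0,0,0,0,0]]

```text
time: 5.73
tcp_pos: [0.6071, -0.179, 0.008]
tcp_rot: [-0.0, 0.122, 0.992, 0.0]
force: [-1.6, 1.0, 1.4]
grip_width: 0.0428
grip_force: 0.9
```

```bash
cat > see.py <<'E'
from h import *
import sys
def see(cam='top',names=('fan_a','cooler_a')):
    p=env.camera(cam)
    for n in names:
        for r in env.place_of(n,p)[:3]: print(n,round(r['confidence'],2),np.round(ray(p,r['position'],.002)[:2]*1000))
        for r in env.silhouettes(n,p)[:3]:
            m=r['mask'].astype(np.uint8); c=max(cv2.findContours(m,0,2)[0],key=cv2.contourArea)
            W=np.array([ray(p,q[0],.03)[:2]*1000 for q in c],np.float32); k=cv2.minAreaRect(W)
            print('  sil',round(r['confidence'],2),np.round(k[0]),np.round(k[1]),round(k[2]))
    return p
E
python3 - <<'E'
from see import *
p=see(); save({'color':cv2.resize(p['color'][100:300,180:520],(800,470))},'t1.png')
E
```

```text
fan_a 0.85 [426. 285.]
fan_a 0.59 [ 474. -309.]
fan_a 0.27 [351. 260.]
  sil 0.72 [ 465. -300.] [84. 86.] 61
  sil 0.57 [430. 294.] [79. 84.] 1
cooler_a 0.87 [455. 150.]
  sil 0.93 [458. 148.] [77. 76.] 1
  sil 0.35 [430. 294.] [79. 88.] 1
```

View pics/t1.png

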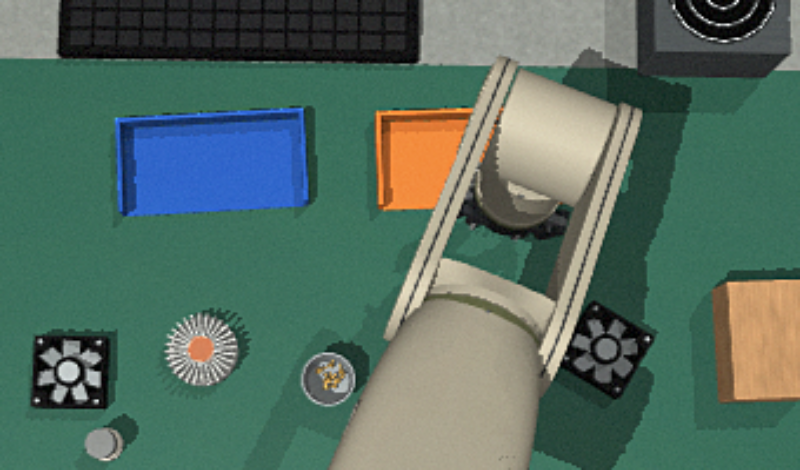

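The arm hides the pushed cooler here. The other parts are unmoved: fans at (70,370) and (605,345) in the crop, and a cooler at (200,350). I'll check with the scene camera.

```bash
python3 - <<'E'
from see import *
p=see('scene',('cooler_a','cooler_bay','fan_bay'))
save({'color':cv2.resize(p['color'][180:400,120:420],(800,587))},'s2.png')
E
```

```text
cooler_a 0.97 [454. 150.]
cooler_a 0.61 [ 644. -187.]
  sil 0.88 [466. 154.] [93. 80.] 21
  sil 0.79 [ 655. -183.] [98. 81.] 63
cooler_bay 0.94 [ 675. -166.]
cooler_bay 0.38 [673. 148.]
  sil 0.61 [ 689. -144.] [118. 227.] 3
  sil 0.9 [679. 147.] [116. 219.] 5
```

View pics/s2.png

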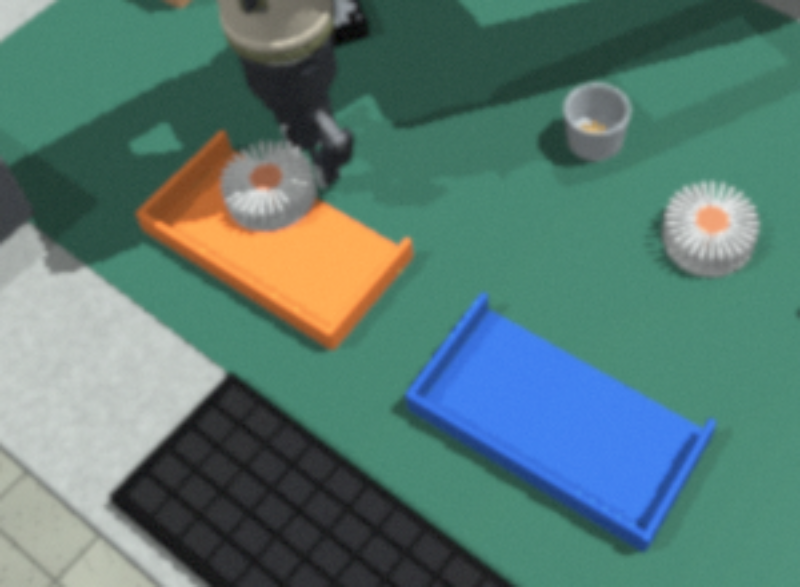

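The cooler at crop (268,185) is flat and entering the orange bay, with its centre near (648,-189) mm. I'll push about 35 mm more, retreat, and go to the second cooler.

```bash
python3 - <<'E'
from plan import *
d=np.array([.970,-.242]); s=np.array([607.5,-178.9])
e=s+d*35
q=np.array([457,148.]); a=np.radians(-65.8); u=np.array([np.cos(a),np.sin(a)])
b=q-u*57; f=lambda l,n:(*(b+u*l),8,114.2,n)
print(b)
plan([(*e,8,166,5),(*(e-d*40),8,166,3),(*(e-d*90),90,166,2),(500,100,100,135,8),(*b,90,114.2,4),(*b,30,114.2,3),(*b,8,114.2,3),(*b,8,114.2,2),f(20,5),f(60,5),f(230,15),f(281-10,5)],start=[*s,8,166])
E
```

```text
[433.63438707 199.99084662]
at [ 607.5 -178.9    8.   166. ] t 6.33 F [ 1.   0.5 -0.4] w 0.0428
[[[0,-0.007,-0.0,-0.0,0,0,-0.0],[0,-0.014,-0.0,-0.0,0,0,-0.0],[0,-0.021,-0.0,-0.0,0,0,-0.0],[0,-0.028,-0.0,-0.0,0,0,-0.0],[0,-0.035,-0.0,-0.0,0,0,-0.0]]]
[[[0,0.013,-0.0,-0.0,0,0,-0.0],[0,0.027,-0.0,-0.0,0,0,-0.0],[0,0.04,0.0,-0.0,0,0,-0.0],[0,0.065,0.0,-0.041,0,0,-0.0],[0,0.09,0.0,-0.082,0,0,-0.0]]]
[[[0,0.015,0.031,-0.001,0,0,3.9],[0,0.029,0.061,-0.002,0,0,7.8],[0,0.044,0.092,-0.004,0,0,11.6],[0,0.058,0.122,-0.005,0,0,15.5],[0,0.073,0.153,-0.006,0,0,19.4]]]
[[[0,0.024,0.024,-0.002,0,0,3.8],[0,0.048,0.048,-0.003,0,0,7.7],[0,0.072,0.072,-0.004,0,0,11.6],[0,0.099,0.084,-0.002,0,0,16.8],[0,0.127,0.095,0.001,0,0,22.0]]]
[[[0,0.03,0.001,0.002,0,0,5.2],[0,0.06,0.001,0.005,0,0,10.4],[0,0.06,0.001,0.025,0,0,10.4],[0,0.06,0.001,0.045,0,0,10.4],[0,0.06,0.001,0.065,0,0,10.4]]]
[[[0,0.0,0.0,0.007,0,0,-0.0],[0,0.0,0.0,0.015,0,0,-0.0],[0,0.0,0.0,0.022,0,0,-0.0],[0,0.0,0.0,0.022,0,0,-0.0],[0,0.0,0.0,0.022,0,0,-0.0]]]
[[[0,-0.004,0.0,-0.0,0,0,-0.0],[0,-0.008,0.0,-0.0,0,0,-0.0],[0,-0.012,0.0,-0.0,0,0,-0.0],[0,-0.016,0.0,-0.0,0,0,-0.0],[0,-0.02,0.0,-0.0,0,0,-0.0]]]
[[[0,-0.008,0.0,-0.0,0,0,-0.0],[0,-0.016,0.0,-0.0,0,0,-0.0],[0,-0.024,0.0,-0.0,0,0,-0.0],[0,-0.032,0.0,-0.0,0,0,-0.0],[0,-0.04,0.0,-0.0,0,0,-0.0]]]
[[[0,-0.011,0.0,-0.0,0,0,-0.0],[0,-0.023,0.0,-0.0,0,0,-0.0],[0,-0.034,0.0,-0.0,0,0,-0.0],[0,-0.045,0.0,-0.0,0,0,-0.0],[0,-0.057,0.0,-0.0,0,0,-0.0]]]
[[[0,-0.011,0.0,-0.0,0,0,-0.0],[0,-0.022,0.0,-0.0,0,0,-0.0],[0,-0.034,0.0,-0.0,0,0,-0.0],[0,-0.045,0.0,-0.0,0,0,-0.0],[0,-0.056,0.0,-0.0,0,0,-0.0]]]
[[[0,-0.012,0.0,-0.0,0,0,-0.0],[0,-0.023,0.0,-0.0,0,0,-0.0],[0,-0.034,0.0,-0.0,0,0,-0.0],[0,-0.046,0.0,-0.0,0,0,-0.0],[0,-0.057,0.0,-0.0,0,0,-0.0]]]
[[[0,-0.008,0.0,-0.0,0,0,-0.0],[0,-0.016,0.0,-0.0,0,0,-0.0],[0,-0.024,0.0,-0.0,0,0,-0.0],[0,-0.033,0.0,-0.0,0,0,-0.0],[0,-0.041,0.0,-0.0,0,0,-0.0]]]
end [544.4 -47.5   8.  114.2]
```

Call:
send_rows:
  commands:
    - [[0,-0.007,0,0,0,0,0],[0,-0.014,0,0,0,0,0],[0,-0.021,0,0,0,0,0],[0,-0.028,0,0,0,0,0],[0,-0.035,0,0,0,0,0]]

```text
time: 6.75
tcp_pos: [0.6415, -0.1877, 0.0082]
tcp_rot: [-0.0, 0.122, 0.992, 0.0]
force: [-1.3, -0.7, -0.4]
grip_width: 0.043
grip_force: 0.8
```

Call:
send_rows:
  commands:
    - [[0,0.013,0,0,0,0,0],[0,0.027,0,0,0,0,0],[0,0.04,0,0,0,0,0],[0,0.065,0,-0.041,0,0,0],[0,0.09,0,-0.082,0,0,0]]

```text
time: 7.17
tcp_pos: [0.5572, -0.1663, 0.0766]
tcp_rot: [-0.003, 0.122, 0.992, 0.001]
force: [1.0, 0.5, 1.0]
grip_width: 0.0426
grip_force: 0.0
```

Call:
send_rows:
  commands:
    - [[0,0.015,0.031,-0.001,0,0,3.9],[0,0.029,0.061,-0.002,0,0,7.8],[0,0.044,0.092,-0.004,0,0,11.6],[0,0.058,0.122,-0.005,0,0,15.5],[0,0.073,0.153,-0.006,0,0,19.4]]

```text
time: 7.58
tcp_pos: [0.5269, 0.0, 0.0864]
tcp_rot: [0.001, 0.29, 0.957, 0.0]
force: [1.5, -0.5, 1.1]
grip_width: 0.0422
grip_force: 0.0
```

Call:
send_rows:
  commands:
    - [[0,0.024,0.024,-0.002,0,0,3.8],[0,0.048,0.048,-0.003,0,0,7.7],[0,0.072,0.072,-0.004,0,0,11.6],[0,0.099,0.084,-0.002,0,0,16.8],[0,0.127,0.095,0.001,0,0,22.0]]

```text
time: 8.0
tcp_pos: [0.4736, 0.1502, 0.0857]
tcp_rot: [0.001, 0.467, 0.884, 0.001]
force: [-0.0, 0.6, -1.1]
grip_width: 0.0425
grip_force: 0.0
```

Call:
send_rows:
  commands:
    - [[0,0.03,0.001,0.002,0,0,5.2],[0,0.06,0.001,0.005,0,0,10.4],[0,0.06,0.001,0.025,0,0,10.4],[0,0.06,0.001,0.045,0,0,10.4],[0,0.06,0.001,0.065,0,0,10.4]]

```text
time: 8.42
tcp_pos: [0.4405, 0.1995, 0.0199]
tcp_rot: [0.001, 0.543, 0.84, 0.001]
force: [-0.5, -0.4, -0.1]
grip_width: 0.0428
grip_force: 0.0
```

```bash
python3 - <<'E'
from see import *
from plan import pose
print(np.round(pose()[0],1))
p=see('top',('cooler_a','cooler_bay'))
p=see('scene',('cooler_a',))
E
```

```text
[440.5 199.5  19.9 114.2]
cooler_a 0.91 [ 686. -203.]
cooler_a 0.58 [455. 152.]
  sil 0.74 [ 683. -197.] [77. 77.] 0
  sil 0.66 [460. 138.] [81. 61.] 16
  sil 0.39 [350. 252.] [31. 37.] 1
cooler_bay 0.78 [ 688. -145.]
cooler_bay 0.32 [460. 145.]
  sil 0.64 [ 684. -149.] [117. 220.] 2
cooler_a 0.97 [ 691. -195.]
cooler_a 0.6 [451. 147.]
  sil 0.95 [ 690. -189.] [89. 80.] 53
```

Call:
send_rows:
  commands:
    - [[0,0,-0.003,0.004,0,0,0],[0,0,-0.006,0.008,0,0,0],[0,0,-0.006,0.012,0,0,0],[0,-0.002,-0.006,0.012,0,0,0],[0,-0.005,-0.006,0.012,0,0,0]]

```text
time: 9.23
tcp_pos: [0.4353, 0.1909, 0.007]
tcp_rot: [-0.0, 0.543, 0.839, -0.0]
force: [-0.2, 1.0, 0.1]
grip_width: 0.0428
grip_force: 0.3
```

Call:
send_rows:
  commands:
    - [[0,-0.004,0,0,0,0,0],[0,-0.008,0,0,0,0,0],[0,-0.012,0,0,0,0,0],[0,-0.016,0,0,0,0,0],[0,-0.02,0,0,0,0,0]]

```text
time: 9.65
tcp_pos: [0.4443, 0.1725, 0.0076]
tcp_rot: [0.0, 0.544, 0.839, 0.0]
force: [-0.2, 1.4, -0.2]
grip_width: 0.0426
grip_force: 0.6
```

Call:
send_rows:
  commands:
    - [[0,-0.007,0,0,0,0,0],[0,-0.015,0,0,0,0,0],[0,-0.024,0,0,0,0,0],[0,-0.033,0,0,0,0,0],[0,-0.043,0,0,0,0,0]]

```text
time: 10.07
tcp_pos: [0.462, 0.1327, 0.0075]
tcp_rot: [0.0, 0.544, 0.839, 0.0]
force: [-1.8, 1.3, 0.9]
grip_width: 0.0427
grip_force: 0.8
```

Call:
send_rows:
  commands:
    - [[0,-0.011,0,0,0,0,0],[0,-0.023,0,0,0,0,0],[0,-0.034,0,0,0,0,0],[0,-0.045,0,0,0,0,0],[0,-0.057,0,0,0,0,0]]

```text
time: 10.48
tcp_pos: [0.4854, 0.0805, 0.0075]
tcp_rot: [-0.0, 0.544, 0.839, 0.0]
force: [0.1, 1.6, 1.9]
grip_width: 0.0427
grip_force: 1.0
```

Call:
send_rows:
  commands:
    - [[0,-0.011,0,0,0,0,0],[0,-0.023,0,0,0,0,0],[0,-0.034,0,0,0,0,0],[0,-0.045,0,0,0,0,0],[0,-0.057,0,0,0,0,0]]

```text
time: 10.9
tcp_pos: [0.5086, 0.0287, 0.0074]
tcp_rot: [-0.0, 0.544, 0.839, 0.0]
force: [-0.6, 2.0, 1.2]
grip_width: 0.0424
grip_force: 1.1
```

```bash
python3 - <<'E'
from see import *
from plan import pose
print(np.round(pose()[0],1))
see('top',('cooler_a',))
see('scene',('cooler_a',))
E
```

```text
[508.6  28.7   7.4 114.2]
cooler_a 0.66 [524. -16.]
cooler_a 0.57 [ 687. -202.]
  sil 0.78 [ 683. -197.] [77. 78.] 1
  sil 0.66 [499.  -6.] [16. 23.] 80
cooler_a 0.79 [530. -17.]
cooler_a 0.59 [ 687. -198.]
  sil 0.75 [540. -15.] [85. 59.] 36
  sil 0.6 [ 690. -190.] [94. 78.] 53
```

Call:
send_rows:
  commands:
    - [[0,-0.011,0,0,0,0,0],[0,-0.023,0,0,0,0,0],[0,-0.034,0,0,0,0,0],[0,-0.045,0,0,0,0,0],[0,-0.056,0,0,0,0,0]]

```text
time: 11.62
tcp_pos: [0.5317, -0.0228, 0.0074]
tcp_rot: [0.0, 0.544, 0.839, -0.0]
force: [0.1, 1.1, -0.2]
grip_width: 0.0429
grip_force: 0.5
```

Call:
send_rows:
  commands:
    - [[0,-0.01,0,0,0,0,0],[0,-0.02,0,0,0,0,0],[0,-0.029,0,0,0,0,0],[0,-0.036,0,0,0,0,0],[0,-0.04,0,0,0,0,0]]

```text
time: 12.03
tcp_pos: [0.548, -0.059, 0.0075]
tcp_rot: [0.0, 0.544, 0.839, -0.0]
force: [-1.1, 1.2, 0.0]
grip_width: 0.0431
grip_force: 0.5
```

Call:
send_rows:
  commands:
    - [[0,0.01,0,0,0,0,0],[0,0.025,0,0,0,0,0],[0,0.035,0,-0.02,0,0,0],[0,0.035,0,-0.05,0,0,0],[0,0.035,0,-0.07,0,0,0]]

```text
time: 12.45
tcp_pos: [0.5321, -0.0237, 0.0787]
tcp_rot: [-0.0, 0.543, 0.84, 0.0]
force: [1.3, -0.4, 1.4]
grip_width: 0.0431
grip_force: 0.0
```

```bash
python3 - <<'E'
from see import *
from plan import *
see('scene',('cooler_a',))
p=pose()[0]
c=np.array([566,-103.]); a=np.radians(3); u=np.array([np.cos(a),np.sin(a)]); b=c-u*58
plan([(*b,77,183,11),(*b,77,183,1),(*b,8,183,8)],start=p)
E
```

```text
cooler_a 0.95 [ 679. -193.]
cooler_a 0.61 [568. -99.]
  sil 0.96 [ 689. -189.] [93. 80.] 60
  sil 0.85 [572. -89.] [85. 79.] 53
  sil 0.37 [679. 147.] [116. 218.] 5
at [534.4 -24.6  79.7 114.2] t 12.6 F [-0.  -0.1 -0.4] w 0.0427
[[[0,-0.006,-0.005,0.0,0,0,-6.3],[0,-0.012,-0.01,0.0,0,0,-12.5],[0,-0.017,-0.016,0.001,0,0,-18.8],[0,-0.023,-0.021,0.001,0,0,-25.0],[0,-0.029,-0.026,0.001,0,0,-31.3]]]
[[[0,-0.002,-0.007,0.0,0,0,-6.2],[0,-0.004,-0.015,0.001,0,0,-12.5],[0,-0.006,-0.022,0.001,0,0,-18.7],[0,-0.009,-0.03,0.001,0,0,-25.0],[0,-0.011,-0.037,0.001,0,0,-31.2]]]
[[[0,0.002,-0.008,0.001,0,0,-6.3],[0,0.002,-0.008,0.001,0,0,-6.3],[0,0.002,-0.008,0.009,0,0,-6.3],[0,0.002,-0.008,0.018,0,0,-6.3],[0,0.002,-0.008,0.027,0,0,-6.3]]]
[[[0,0.0,0.0,0.008,0,0,0.0],[0,0.0,0.0,0.017,0,0,0.0],[0,0.0,0.0,0.025,0,0,0.0],[0,0.0,0.0,0.034,0,0,0.0],[0,0.0,0.0,0.043,0,0,0.0]]]
end [ 508.2 -106.3    7.7  183. ]
```

Call:
send_rows:
  commands:
    - [[0,-0.006,-0.005,0,0,0,-6.3],[0,-0.012,-0.01,0,0,0,-12.5],[0,-0.017,-0.016,0.001,0,0,-18.8],[0,-0.023,-0.021,0.001,0,0,-25.0],[0,-0.029,-0.026,0.001,0,0,-31.3]]

```text
time: 13.02
tcp_pos: [0.5196, -0.0621, 0.0747]
tcp_rot: [-0.001, 0.294, 0.956, -0.0]
force: [0.2, 0.2, 0.3]
grip_width: 0.0429
grip_force: 0.0
```

Call:
send_rows:
  commands:
    - [[0,-0.002,-0.007,0,0,0,-6.2],[0,-0.004,-0.015,0.001,0,0,-12.5],[0,-0.006,-0.022,0.001,0,0,-18.7],[0,-0.009,-0.03,0.001,0,0,-25.0],[0,-0.011,-0.037,0.001,0,0,-31.2]]

```text
time: 13.43
tcp_pos: [0.5079, -0.0989, 0.0737]
tcp_rot: [-0.001, 0.026, 1.0, 0.0]
force: [-0.8, 0.7, -0.5]
grip_width: 0.0429
grip_force: 0.0
```

Call:
send_rows:
  commands:
    - [[0,0.002,-0.008,0.001,0,0,-6.3],[0,0.002,-0.008,0.001,0,0,-6.3],[0,0.002,-0.008,0.009,0,0,-6.3],[0,0.002,-0.008,0.018,0,0,-6.3],[0,0.002,-0.008,0.027,0,0,-6.3]]

```text
time: 13.85
tcp_pos: [0.5066, -0.1068, 0.047]
tcp_rot: [-0.0, -0.025, 1.0, 0.0]
force: [-0.1, -0.0, -0.3]
grip_width: 0.0428
grip_force: 0.0
```

Call:
send_rows:
  commands:
    - [[0,0,0,0.008,0,0,0],[0,0,0,0.017,0,0,0],[0,0,0,0.025,0,0,0],[0,0,0,0.034,0,0,0],[0,0,0,0.043,0,0,0]]

```text
time: 14.27
tcp_pos: [0.5069, -0.1077, 0.0045]
tcp_rot: [-0.0, -0.026, 1.0, 0.0]
force: [-0.5, -0.1, 1.0]
grip_width: 0.0434
grip_force: 0.0
```

Call:
send_rows:
  commands:
    - [[0,-0.004,0,0,0,0,0],[0,-0.008,0,0,0,0,0],[0,-0.012,0,0,0,0,0],[0,-0.016,0,0,0,0,0],[0,-0.02,0,0,0,0,0]]

```text
time: 14.68
tcp_pos: [0.5278, -0.1068, 0.006]
tcp_rot: [0.0, -0.026, 1.0, -0.0]
force: [-1.0, 0.6, 0.1]
grip_width: 0.0429
grip_force: 0.6
```

Call:
send_rows:
  commands:
    - [[0,-0.007,0,0,0,0,0],[0,-0.016,0,0,0,0,0],[0,-0.025,0,0,0,0,0],[0,-0.035,0,0,0,0,0],[0,-0.045,0,0,0,0,0]]

```text
time: 15.1
tcp_pos: [0.5731, -0.1044, 0.0056]
tcp_rot: [0.0, -0.026, 1.0, -0.0]
force: [-1.1, 0.1, 1.1]
grip_width: 0.0426
grip_force: 0.9
```

```bash
python3 - <<'E'
from see import *
from plan import pose
print(np.round(pose()[0],1))
see('scene',('cooler_a',))
E
```

```text
[ 573.1 -104.4    5.6 -177.1]
cooler_a 0.75 [ 607. -107.]
cooler_a 0.72 [ 688. -200.]
  sil 0.87 [622. -93.] [85. 77.] 53
  sil 0.72 [ 690. -189.] [92. 80.] 52
```

Call:
send_rows:
  commands:
    - [[0,-0.01,0,0,0,0,0],[0,-0.02,0,0,0,0,0],[0,-0.029,0,0,0,0,0],[0,-0.037,0,0,0,0,0],[0,-0.045,0,0,0,0,0]]

```text
time: 15.67
tcp_pos: [0.6168, -0.102, 0.0052]
tcp_rot: [-0.0, -0.026, 1.0, 0.0]
force: [-0.8, -0.6, -0.4]
grip_width: 0.0429
grip_force: 0.6
```

Call:
send_rows:
  commands:
    - [[0,-0.005,0,0,0,0,0],[0,-0.01,0,0,0,0,0],[0,-0.014,0,0,0,0,0],[0,-0.017,0,0,0,0,0],[0,-0.017,0,0,0,0,0]]

```text
time: 16.08
tcp_pos: [0.6344, -0.1012, 0.0056]
tcp_rot: [0.0, -0.026, 1.0, -0.0]
force: [-0.3, -0.1, -0.8]
grip_width: 0.0427
grip_force: 0.0
```

Call:
send_rows:
  commands:
    - [[0,0.015,0,0,0,0,0],[0,0.045,0,0,0,0,0],[0,0.06,0,-0.03,0,0,0],[0,0.06,0,-0.065,0,0,0],[0,0.06,0,-0.085,0,0,0]]

```text
time: 16.5
tcp_pos: [0.5738, -0.1046, 0.0934]
tcp_rot: [0.001, -0.026, 1.0, -0.0]
force: [2.0, -0.2, 1.4]
grip_width: 0.0427
grip_force: 0.0
```

```bash
python3 - <<'E'
from see import *
from plan import *
see('top',('cooler_a','fan_a'))
see('scene',('cooler_a',))
p=pose()[0]
if p[3]<0:p[3]+=360
plan([(500,200,90,136,8),(430,357,90,90,7),(430,357,40,90,3),(430,357,8,90,5),(430,357,8,90,2)],start=p)
E
```

```text
fan_a 0.68 [427. 299.]
fan_a 0.6 [ 465. -299.]
  sil 0.82 [431. 295.] [82. 87.] 1
  sil 0.72 [ 311. -317.] [100.  25.] 89
  sil 0.71 [ 467. -300.] [82. 87.] 59
cooler_a 0.82 [ 672. -100.]
cooler_a 0.58 [ 682. -191.]
  sil 0.98 [681. -90.] [91. 81.] 57
  sil 0.88 [ 689. -189.] [88. 77.] 57
  sil 0.68 [680. 148.] [118. 221.] 4
at [ 572.7 -104.    88.6  183. ] t 16.9 F [ 0.8  0.3 -0.6] w 0.0425
[[[0,0.007,0.038,-0.0,0,0,5.9],[0,0.014,0.077,-0.0,0,0,11.7],[0,0.021,0.115,-0.001,0,0,17.6],[0,0.028,0.154,-0.001,0,0,23.5],[0,0.036,0.192,-0.001,0,0,29.3]]]
[[[0,0.025,0.03,-0.0,0,0,5.9],[0,0.05,0.06,-0.0,0,0,11.8],[0,0.075,0.09,-0.0,0,0,17.7],[0,0.094,0.106,-0.0,0,0,24.2],[0,0.113,0.122,-0.0,0,0,30.8]]]
[[[0,0.024,0.004,-0.0,0,0,6.6],[0,0.048,0.007,-0.0,0,0,13.1],[0,0.072,0.011,-0.0,0,0,19.7],[0,0.096,0.015,-0.0,0,0,26.3],[0,0.121,0.019,-0.0,0,0,32.9]]]
[[[0,-0.0,-0.0,0.016,0,0,-0.0],[0,-0.0,-0.0,0.033,0,0,-0.0],[0,-0.0,-0.0,0.05,0,0,-0.0],[0,-0.0,-0.0,0.056,0,0,-0.0],[0,-0.0,-0.0,0.062,0,0,-0.0]]]
[[[0,-0.0,-0.0,0.007,0,0,-0.0],[0,-0.0,-0.0,0.013,0,0,-0.0],[0,-0.0,-0.0,0.02,0,0,-0.0],[0,-0.0,-0.0,0.02,0,0,-0.0],[0,-0.0,-0.0,0.02,0,0,-0.0]]]
end [430.1 357.4   7.6  90. ]
```

Call:
send_rows:
  commands:
    - [[0,0.007,0.038,0,0,0,5.9],[0,0.014,0.077,0,0,0,11.7],[0,0.021,0.115,-0.001,0,0,17.6],[0,0.028,0.154,-0.001,0,0,23.5],[0,0.036,0.192,-0.001,0,0,29.3]]

```text
time: 17.32
tcp_pos: [0.5267, 0.0872, 0.0902]
tcp_rot: [-0.001, 0.231, 0.973, -0.0]
force: [1.7, 0.4, -0.4]
grip_width: 0.043
grip_force: 0.0
```

Call:
send_rows:
  commands:
    - [[0,0.025,0.03,0,0,0,5.9],[0,0.05,0.06,0,0,0,11.8],[0,0.075,0.09,0,0,0,17.7],[0,0.094,0.106,0,0,0,24.2],[0,0.113,0.122,0,0,0,30.8]]

```text
time: 17.73
tcp_pos: [0.4793, 0.2468, 0.0902]
tcp_rot: [-0.001, 0.48, 0.877, -0.001]
force: [0.4, 0.3, -0.6]
grip_width: 0.0431
grip_force: 0.0
```

Call:
send_rows:
  commands:
    - [[0,0.024,0.004,0,0,0,6.6],[0,0.048,0.007,0,0,0,13.1],[0,0.072,0.011,0,0,0,19.7],[0,0.096,0.015,0,0,0,26.3],[0,0.121,0.019,0,0,0,32.9]]

```text
time: 18.15
tcp_pos: [0.43, 0.3576, 0.0901]
tcp_rot: [-0.0, 0.709, 0.705, -0.001]
force: [0.6, 0.0, -0.8]
grip_width: 0.0424
grip_force: 0.0
```

Call:
send_rows:
  commands:
    - [[0,0,0,0.01,0,0,0],[0,0,0,0.025,0,0,0],[0,0,0,0.04,0,0,0],[0,0,0,0.05,0,0,0],[0,0,0,0.06,0,0,0]]

```text
time: 18.57
tcp_pos: [0.4305, 0.3562, 0.0294]
tcp_rot: [-0.0, 0.707, 0.707, -0.001]
force: [-0.9, -0.1, 0.2]
grip_width: 0.0423
grip_force: 0.0
```

```bash
python3 - <<'E'
from see import *
from plan import pose
print(np.round(pose()[0],1))
see('top',('fan_a',))
E
```

```text
[430.5 356.2  29.4  90. ]
fan_a 0.91 [ 471. -309.]
fan_a 0.66 [435. 292.]
fan_a 0.48 [568. 471.]
  sil 0.65 [ 312. -300.] [134.  25.] 88
  sil 0.62 [ 467. -300.] [83. 86.] 59
```

Call:
send_rows:
  commands:
    - [[0,0,0,0.006,0,0,0],[0,0,0,0.012,0,0,0],[0,0,0,0.017,0,0,0],[0,0,0,0.021,0,0,0],[0,0,0,0.021,0,0,0]]

```text
time: 19.13
tcp_pos: [0.4306, 0.3566, 0.0093]
tcp_rot: [-0.0, 0.707, 0.707, -0.001]
force: [-0.1, -0.6, -0.5]
grip_width: 0.0426
grip_force: 0.0
```

Call:
send_rows:
  commands:
    - [[0,-0.004,0,0,0,0,0],[0,-0.008,0,0,0,0,0],[0,-0.012,0,0,0,0,0],[0,-0.016,0,0,0,0,0],[0,-0.02,0,0,0,0,0]]

```text
time: 19.55
tcp_pos: [0.4314, 0.3367, 0.0107]
tcp_rot: [0.0, 0.707, 0.707, 0.0]
force: [-0.8, 0.9, 0.6]
grip_width: 0.0427
grip_force: 0.5
```

Call:
send_rows:
  commands:
    - [[0,-0.007,0,0,0,0,0],[0,-0.016,0,0,0,0,0],[0,-0.026,0,0,0,0,0],[0,-0.036,0,0,0,0,0],[0,-0.046,0,0,0,0,0]]

```text
time: 19.97
tcp_pos: [0.4312, 0.2899, 0.0105]
tcp_rot: [0.0, 0.707, 0.707, 0.0]
force: [0.2, 1.9, 0.6]
grip_width: 0.0428
grip_force: 0.7
```

Call:
send_rows:
  commands:
    - [[0,-0.01,0,0,0,0,0],[0,-0.021,0,0,0,0,0],[0,-0.031,0,0,0,0,0],[0,-0.04,0,0,0,0,0],[0,-0.046,0,0,0,0,0]]

```text
time: 20.38
tcp_pos: [0.4311, 0.2437, 0.0104]
tcp_rot: [0.0, 0.708, 0.707, -0.0]
force: [-0.1, -0.4, -0.0]
grip_width: 0.0426
grip_force: 0.4
```

Call:
send_rows:
  commands:
    - [[0,0.01,0,0,0,0,0],[0,0.025,0,0,0,0,0],[0,0.04,0,-0.025,0,0,0],[0,0.04,0,-0.06,0,0,0],[0,0.04,0,-0.08,0,0,0]]

```text
time: 20.8
tcp_pos: [0.4317, 0.2867, 0.093]
tcp_rot: [0.0, 0.707, 0.707, 0.001]
force: [0.2, 0.4, 0.6]
grip_width: 0.0428
grip_force: 0.0
```

```bash
python3 - <<'E'
from see import *
from plan import pose
print(np.round(pose()[0],1))
p=see('top',('fan_a','paste_jar')); see('scene',('fan_a','paste_jar'))
E
```

```text
[431.7 286.7  93.   90. ]
fan_a 0.83 [ 468. -304.]
fan_a 0.81 [432. 183.]
  sil 0.75 [ 466. -299.] [83. 84.] 59
paste_jar 0.44 [348. 256.]
fan_a 0.94 [431. 195.]
fan_a 0.93 [ 459. -295.]
  sil 0.94 [ 472. -291.] [104.  82.] 59
  sil 0.66 [437. 194.] [83. 95.] 90
paste_jar 0.45 [344. 252.]
```

```bash
python3 - <<'E'
from plan import *
p=pose()[0]
plan([(369,191,90,181,13),(369,191,90,181,2),(369,191,9,181,8),(369,191,9,181,2)],start=p)
E
```

```text
at [430.4 284.6  89.2  89.9] t 21.3 F [0.6 0.8 0.4] w 0.0425
[[[0,-0.007,-0.005,-0.0,0,0,-7.0],[0,-0.014,-0.009,-0.0,0,0,-14.0],[0,-0.022,-0.014,-0.0,0,0,-21.0],[0,-0.029,-0.019,-0.0,0,0,-28.0],[0,-0.036,-0.024,-0.0,0,0,-35.0]]]
[[[0,-0.003,-0.008,-0.0,0,0,-7.0],[0,-0.007,-0.016,-0.0,0,0,-14.0],[0,-0.01,-0.024,-0.001,0,0,-21.0],[0,-0.013,-0.032,-0.001,0,0,-28.0],[0,-0.016,-0.04,-0.001,0,0,-35.0]]]
[[[0,0.002,-0.008,0.0,0,0,-7.0],[0,0.004,-0.017,0.0,0,0,-14.1],[0,0.006,-0.025,0.0,0,0,-21.1],[0,0.006,-0.025,0.0,0,0,-21.1],[0,0.006,-0.025,0.0,0,0,-21.1]]]
[[[0,-0.0,-0.0,0.01,0,0,0.0],[0,-0.0,-0.0,0.02,0,0,0.0],[0,-0.0,-0.0,0.031,0,0,0.0],[0,-0.0,-0.0,0.041,0,0,0.0],[0,-0.0,-0.0,0.051,0,0,0.0]]]
[[[0,-0.0,-0.0,0.01,0,0,0.0],[0,-0.0,-0.0,0.02,0,0,0.0],[0,-0.0,-0.0,0.03,0,0,0.0],[0,-0.0,-0.0,0.03,0,0,0.0],[0,-0.0,-0.0,0.03,0,0,0.0]]]
end [368.5 191.2   9.2 181. ]
```

Call:
send_rows:
  commands:
    - [[0,-0.007,-0.005,0,0,0,-7.0],[0,-0.014,-0.009,0,0,0,-14.0],[0,-0.022,-0.014,0,0,0,-21.0],[0,-0.029,-0.019,0,0,0,-28.0],[0,-0.036,-0.024,0,0,0,-35.0]]

```text
time: 21.72
tcp_pos: [0.4066, 0.2485, 0.0898]
tcp_rot: [-0.0, 0.46, 0.888, -0.0]
force: [-0.1, -0.1, 0.2]
grip_width: 0.0429
grip_force: 0.0
```

Call:
send_rows:
  commands:
    - [[0,-0.003,-0.008,0,0,0,-7.0],[0,-0.007,-0.016,0,0,0,-14.0],[0,-0.01,-0.024,0,0,0,-21.0],[0,-0.013,-0.032,0,0,0,-28.0],[0,-0.016,-0.04,0,0,0,-35.0]]

```text
time: 22.13
tcp_pos: [0.3829, 0.2125, 0.0898]
tcp_rot: [-0.0, 0.171, 0.985, -0.0]
force: [0.5, 0.6, 0.2]
grip_width: 0.0428
grip_force: 0.0
```

Call:
send_rows:
  commands:
    - [[0,0.002,-0.008,0,0,0,-7.0],[0,0.004,-0.017,0,0,0,-14.1],[0,0.006,-0.025,0,0,0,-21.1],[0,0.006,-0.025,0,0,0,-21.1],[0,0.006,-0.025,0,0,0,-21.1]]

```text
time: 22.55
tcp_pos: [0.3692, 0.1915, 0.0902]
tcp_rot: [-0.0, -0.007, 1.0, 0.0]
force: [0.3, 0.2, 0.3]
grip_width: 0.0429
grip_force: 0.0
```

Call:
send_rows:
  commands:
    - [[0,0,0,0.01,0,0,0],[0,0,0,0.02,0,0,0],[0,0,0,0.031,0,0,0],[0,0,0,0.041,0,0,0],[0,0,0,0.051,0,0,0]]

```text
time: 22.97
tcp_pos: [0.3688, 0.1916, 0.0377]
tcp_rot: [-0.001, -0.009, 1.0, -0.0]
force: [0.7, 0.3, 0.3]
grip_width: 0.0425
grip_force: 0.0
```

Call:
send_rows:
  commands:
    - [[0,0,0,0.01,0,0,0],[0,0,0,0.018,0,0,0],[0,0,0,0.024,0,0,0],[0,0,0,0.028,0,0,0],[0,0,0,0.028,0,0,0]]

```text
time: 23.38
tcp_pos: [0.3688, 0.1914, 0.0105]
tcp_rot: [-0.001, -0.009, 1.0, -0.0]
force: [-0.5, -0.2, -1.0]
grip_width: 0.0428
grip_force: 0.0
```

```bash
python3 - <<'E'
from see import *
from plan import pose
print(np.round(pose()[0],1))
see('scene',('fan_a','paste_jar'))
E
```

```text
[ 368.8  191.4   10.5 -179. ]
fan_a 0.94 [ 469. -302.]
fan_a 0.65 [425. 194.]
fan_a 0.3 [ 676. -161.]
  sil 0.72 [ 473. -291.] [105.  81.] 58
  sil 0.65 [436. 195.] [93. 87.] 0
paste_jar 0.82 [347. 256.]
paste_jar 0.75 [424. 194.]
  sil 0.62 [351. 257.] [68. 37.] 7
```

Call:
send_rows:
  commands:
    - [[0,-0.004,0,0,0,0,0],[0,-0.008,0,0,0,0,0],[0,-0.012,0,0,0,0,0],[0,-0.016,0,0,0,0,0],[0,-0.02,0,0,0,0,0]]

```text
time: 24.05
tcp_pos: [0.3898, 0.192, 0.0115]
tcp_rot: [-0.0, -0.009, 1.0, 0.0]
force: [-1.2, -0.0, 1.7]
grip_width: 0.0429
grip_force: 0.7
```

Call:
send_rows:
  commands:
    - [[0,-0.007,0,0,0,0,0],[0,-0.016,0,0,0,0,0],[0,-0.025,0,0,0,0,0],[0,-0.035,0,0,0,0,0],[0,-0.045,0,0,0,0,0]]

```text
time: 24.47
tcp_pos: [0.4355, 0.1928, 0.0114]
tcp_rot: [0.0, -0.009, 1.0, 0.0]
force: [-1.2, -0.2, 1.2]
grip_width: 0.0427
grip_force: 0.6
```

Call:
send_rows:
  commands:
    - [[0,-0.011,0,0,0,0,0],[0,-0.023,0,0,0,0,0],[0,-0.034,0,0,0,0,0],[0,-0.045,0,0,0,0,0],[0,-0.057,0,0,0,0,0]]

```text
time: 24.88
tcp_pos: [0.4924, 0.1938, 0.0112]
tcp_rot: [-0.0, -0.009, 1.0, -0.0]
force: [-1.2, -1.1, 1.1]
grip_width: 0.0427
grip_force: 0.7
```

Call:
send_rows:
  commands:
    - [[0,-0.011,0,0,0,0,0],[0,-0.023,0,0,0,0,0],[0,-0.034,0,0,0,0,0],[0,-0.045,0,0,0,0,0],[0,-0.057,0,0,0,0,0]]

```text
time: 25.3
tcp_pos: [0.5494, 0.1948, 0.0111]
tcp_rot: [-0.0, -0.009, 1.0, -0.0]
force: [-1.2, -0.2, 0.9]
grip_width: 0.0429
grip_force: 0.7
```

```bash
python3 - <<'E'
from see import *
from plan import pose
print(np.round(pose()[0],1))
see('scene',('fan_a',));see('top',('fan_a',))
E
```

```text
[ 549.4  194.8   11.1 -179. ]
fan_a 0.7 [593. 201.]
fan_a 0.6 [ 469. -300.]
  sil 0.95 [605. 198.] [90. 83.] 1
  sil 0.78 [ 472. -292.] [104.  81.] 57
  sil 0.22 [350. 255.] [67. 35.] 12
fan_a 0.77 [ 466. -307.]
fan_a 0.67 [603. 191.]
  sil 0.75 [ 468. -299.] [85. 88.] 61
  sil 0.68 [611. 161.] [65. 19.] 2
```

Call:
send_rows:
  commands:
    - [[0,-0.011,0,0,0,0,0],[0,-0.022,0,0,0,0,0],[0,-0.033,0,0,0,0,0],[0,-0.043,0,0,0,0,0],[0,-0.052,0,0,0,0,0]]

```text
time: 26.02
tcp_pos: [0.6, 0.1959, 0.0113]
tcp_rot: [-0.0, -0.009, 1.0, -0.0]
force: [-1.4, -0.6, 0.2]
grip_width: 0.0427
grip_force: 0.7
```

Call:
send_rows:
  commands:
    - [[0,-0.006,0,0,0,0,0],[0,-0.011,0,0,0,0,0],[0,-0.015,0,0,0,0,0],[0,-0.018,0,0,0,0,0],[0,-0.018,0,0,0,0,0]]

```text
time: 26.43
tcp_pos: [0.6186, 0.1962, 0.0115]
tcp_rot: [0.0, -0.009, 1.0, 0.0]
force: [0.4, 0.9, 0.5]
grip_width: 0.0424
grip_force: 0.0
```

Call:
send_rows:
  commands:
    - [[0,0.015,0,0,0,0,0],[0,0.045,0,0,0,0,0],[0,0.06,0,-0.03,0,0,0],[0,0.06,0,-0.065,0,0,0],[0,0.06,0,-0.085,0,0,0]]

```text
time: 26.85
tcp_pos: [0.5579, 0.1954, 0.0992]
tcp_rot: [0.001, -0.009, 1.0, 0.0]
force: [1.3, 0.0, 2.2]
grip_width: 0.043
grip_force: 0.0
```

```bash
python3 - <<'E'
from see import *
from plan import *
see('top',('fan_a',)); see('scene',('fan_a',))
p=pose()[0]
if p[3]<0:p[3]+=360
d=np.array([np.cos(np.radians(58)),np.sin(np.radians(58))]); b=np.array([467,-300.5])-d*65
plan([(520,-50,95,130,8),(*b,95,58,11),(*b,95,58,1),(*b,30,58,5)],start=p)
E
```

```text
fan_a 0.76 [661. 203.]
  sil 0.88 [668. 173.] [83. 43.] 2
  sil 0.76 [ 466. -302.] [84. 86.] 61
fan_a 0.93 [ 460. -305.]
fan_a 0.91 [667. 196.]
  sil 0.77 [673. 200.] [90. 83.] 1
  sil 0.58 [ 474. -291.] [103.  81.] 59
at [557.3 194.8  95.  181. ] t 27.15 F [ 0.5  0.1 -0.4] w 0.0429
[[[0,0.005,-0.031,-0.0,0,0,6.4],[0,0.01,-0.061,-0.0,0,0,12.8],[0,0.016,-0.092,-0.0,0,0,19.1],[0,0.021,-0.122,-0.0,0,0,25.5],[0,0.026,-0.153,-0.0,0,0,31.9]]]
[[[0,-0.011,-0.028,-0.0,0,0,6.4],[0,-0.023,-0.057,-0.0,0,0,12.8],[0,-0.035,-0.086,-0.0,0,0,19.1],[0,-0.042,-0.114,-0.0,0,0,25.7],[0,-0.05,-0.142,-0.0,0,0,32.2]]]
[[[0,-0.021,-0.02,-0.0,0,0,6.6],[0,-0.042,-0.039,-0.0,0,0,13.1],[0,-0.063,-0.059,-0.0,0,0,19.7],[0,-0.084,-0.079,-0.0,0,0,26.2],[0,-0.105,-0.098,-0.0,0,0,32.8]]]
[[[0,-0.029,-0.005,-0.0,0,0,6.5],[0,-0.057,-0.01,-0.0,0,0,13.1],[0,-0.086,-0.015,-0.0,0,0,19.6],[0,-0.114,-0.02,-0.0,0,0,26.1],[0,-0.114,-0.02,-0.0,0,0,26.1]]]
[[[0,-0.0,-0.0,0.013,0,0,0.0],[0,-0.0,-0.0,0.026,0,0,0.0],[0,-0.0,-0.0,0.039,0,0,0.0],[0,-0.0,-0.0,0.052,0,0,0.0],[0,-0.0,-0.0,0.065,0,0,0.0]]]
end [ 432.9 -355.6   30.    58. ]
```

Call:
send_rows:
  commands:
    - [[0,0.005,-0.031,0,0,0,6.4],[0,0.01,-0.061,0,0,0,12.8],[0,0.016,-0.092,0,0,0,19.1],[0,0.021,-0.122,0,0,0,25.5],[0,0.026,-0.153,0,0,0,31.9]]

```text
time: 27.57
tcp_pos: [0.5334, 0.0405, 0.0944]
tcp_rot: [-0.002, 0.268, 0.963, -0.0]
force: [0.5, -0.0, -0.7]
grip_width: 0.0426
grip_force: 0.0
```

Call:
send_rows:
  commands:
    - [[0,-0.011,-0.028,0,0,0,6.4],[0,-0.023,-0.057,0,0,0,12.8],[0,-0.035,-0.086,0,0,0,19.1],[0,-0.042,-0.114,0,0,0,25.7],[0,-0.05,-0.142,0,0,0,32.2]]

```text
time: 27.98
tcp_pos: [0.5035, -0.107, 0.0946]
tcp_rot: [-0.002, 0.525, 0.851, -0.0]
force: [0.7, 0.2, 0.2]
grip_width: 0.0426
grip_force: 0.0
```

Call:
send_rows:
  commands:
    - [[0,-0.021,-0.02,0,0,0,6.6],[0,-0.042,-0.039,0,0,0,13.1],[0,-0.063,-0.059,0,0,0,19.7],[0,-0.084,-0.079,0,0,0,26.2],[0,-0.105,-0.098,0,0,0,32.8]]

```text
time: 28.4
tcp_pos: [0.4637, -0.2446, 0.0945]
tcp_rot: [-0.002, 0.744, 0.668, -0.0]
force: [1.8, 0.1, -0.9]
grip_width: 0.0426
grip_force: 0.0
```

Call:
send_rows:
  commands:
    - [[0,-0.029,-0.005,0,0,0,6.5],[0,-0.057,-0.01,0,0,0,13.1],[0,-0.086,-0.015,0,0,0,19.6],[0,-0.114,-0.02,0,0,0,26.1],[0,-0.114,-0.02,0,0,0,26.1]]

```text
time: 28.82
tcp_pos: [0.4315, -0.359, 0.0948]
tcp_rot: [-0.0, 0.877, 0.481, -0.001]
force: [0.5, -0.3, -1.1]
grip_width: 0.0428
grip_force: 0.0
```

Call:
send_rows:
  commands:
    - [[0,0,0,0.013,0,0,0],[0,0,0,0.026,0,0,0],[0,0,0,0.039,0,0,0],[0,0,0,0.052,0,0,0],[0,0,0,0.065,0,0,0]]

```text
time: 29.23
tcp_pos: [0.4335, -0.3536, 0.0289]
tcp_rot: [-0.001, 0.874, 0.486, -0.0]
force: [-0.0, 1.4, 0.7]
grip_width: 0.0426
grip_force: 0.0
```

```bash
python3 - <<'E'
from see import *
from plan import *
p=see('top',('fan_a',)); save({'color':cv2.resize(p['color'][100:350,200:540],(800,588))},'t3.png')
p=pose()[0]; p0=p.copy()
d=lambda a:np.array([np.cos(np.radians(a)),np.sin(np.radians(a))])
# path of fan centre: straight 104 at 58deg, arc R250 to 90, straight to y
c0=np.array([467,-300.5]); A=58
def fan(s):
    if s<=104: return c0+d(A)*s,A
    c=c0+d(A)*104
    al=min((s-104)/250,np.radians(90-A)); h=np.radians(A)
    c=c+250*np.array([np.sin(h+al)-np.sin(h),np.cos(h)-np.cos(h+al)])
    c=c+d(90)*max(0,s-104-250*np.radians(90-A)); return c,A+np.degrees(al)
S=[];
b=c0-d(A)*65; S.append((*b,9,58,5))
ss=list(np.arange(-14+4,11,4))[:5]+list(np.arange(12,12+9*5,9))
s=ss[-1]
while s<415: s+=10.5; ss.append(min(s,415))
for s in ss:
    if s<0: c,h=c0+d(A)*s,A
    else: c,h=fan(s)
    S.append((*(c-d(h)*51),9,h,1))
print(fan(415)); plan(S,start=p0)
E
```

```text
fan_a 0.9 [ 478. -308.]
fan_a 0.76 [664. 197.]
  sil 0.71 [ 468. -299.] [78. 83.] 59
  sil 0.6 [668. 194.] [83. 81.] 2
(array([560.09957944,  91.5504779 ]), np.float64(90.0))
at [ 433.  -353.6   29.3   58.1] t 29.38 F [-0.3  0.1 -0.6] w 0.0427
[[[0,-0.0,0.0,0.004,0,0,0.0],[0,-0.001,0.0,0.008,0,0,0.0],[0,-0.001,0.0,0.012,0,0,0.1],[0,-0.002,0.001,0.016,0,0,0.1],[0,-0.002,0.001,0.02,0,0,0.1]]]
[[[0,0.004,-0.0,0.0,0,0,0.0],[0,0.008,-0.0,0.0,0,0,0.0],[0,0.012,-0.0,0.0,0,0,0.0],[0,0.016,-0.0,0.0,0,0,0.0],[0,0.02,-0.0,0.0,0,0,0.0]]]
[[[0,0.006,-0.0,0.0,0,0,0.0],[0,0.015,-0.0,0.0,0,0,0.0],[0,0.024,-0.0,0.0,0,0,0.0],[0,0.033,-0.0,0.0,0,0,0.0],[0,0.042,-0.0,0.0,0,0,0.0]]]
[[[0,0.011,-0.0,0.0,0,0,0.0],[0,0.021,-0.0,0.0,0,0,0.0],[0,0.032,-0.0,0.0,0,0,0.0],[0,0.042,-0.0,0.0,0,0,0.0],[0,0.053,-0.0,0.0,0,0,0.0]]]
[[[0,0.01,0.001,0.0,0,0,-1.6],[0,0.021,0.003,0.0,0,0,-4.0],[0,0.031,0.004,0.0,0,0,-6.4],[0,0.042,0.005,0.0,0,0,-8.8],[0,0.053,0.005,0.0,0,0,-11.2]]]
[[[0,0.01,0.002,0.0,0,0,-2.4],[0,0.021,0.003,0.0,0,0,-4.8],[0,0.032,0.004,0.0,0,0,-7.2],[0,0.042,0.005,0.0,0,0,-9.6],[0,0.053,0.005,0.0,0,0,-12.0]]]
[[[0,0.011,0.002,0.0,0,0,-2.5],[0,0.021,0.003,0.0,0,0,-4.9],[0,0.032,0.004,0.0,0,0,-7.3],[0,0.042,0.004,0.0,0,0,-8.8],[0,0.053,0.003,0.0,0,0,-8.8]]]
[[[0,0.01,-0.0,0.0,0,0,0.0],[0,0.021,-0.0,0.0,0,0,0.0],[0,0.031,-0.0,0.0,0,0,0.0],[0,0.042,-0.0,0.0,0,0,0.0],[0,0.052,-0.0,0.0,0,0,0.0]]]
[[[0,0.011,-0.0,0.0,0,0,0.0],[0,0.021,-0.0,0.0,0,0,0.0],[0,0.032,-0.0,0.0,0,0,0.0],[0,0.042,-0.0,0.0,0,0,0.0],[0,0.053,-0.0,0.0,0,0,0.0]]]
[[[0,0.01,-0.0,0.0,0,0,0.0],[0,0.021,-0.0,0.0,0,0,0.0],[0,0.031,-0.0,0.0,0,0,0.0],[0,0.042,-0.0,0.0,0,0,0.0],[0,0.052,-0.0,0.0,0,0,0.0]]]
end [560.5  40.7   9.3  90. ]
```

View pics/t3.png

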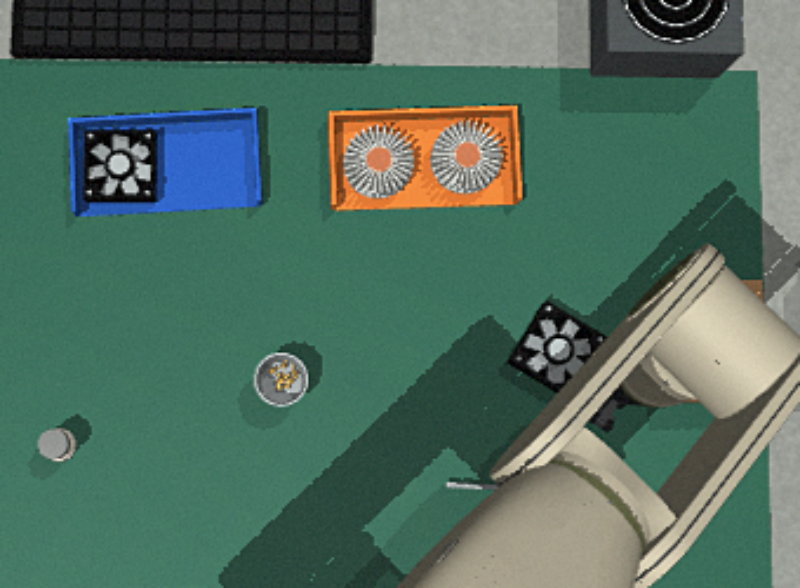

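The picture shows both coolers in the orange bay at crop (378,160) and (468,155), and one fan in the blue bay at (120,165). The last fan is at (557,348), with the gripper behind it, and the bystanders are in place.

Call:
send_rows:
  commands:
    - [[0,0,0,0.004,0,0,0],[0,0,0,0.008,0,0,0],[0,-0.001,0,0.012,0,0,0],[0,-0.002,0,0.016,0,0,0],[0,-0.002,0,0.02,0,0,0]]

```text
time: 29.8
tcp_pos: [0.4329, -0.3574, 0.0114]
tcp_rot: [0.0, 0.874, 0.485, 0.0]
force: [0.5, 0.2, -0.1]
grip_width: 0.0427
grip_force: 0.0
```

Call:
send_rows:
  commands:
    - [[0,0.004,0,0,0,0,0],[0,0.008,0,0,0,0,0],[0,0.012,0,0,0,0,0],[0,0.016,0,0,0,0,0],[0,0.02,0,0,0,0,0]]

```text
time: 30.22
tcp_pos: [0.4439, -0.3397, 0.0117]
tcp_rot: [0.0, 0.874, 0.485, 0.0]
force: [-0.3, -0.4, -0.5]
grip_width: 0.0427
grip_force: 0.3
```

Call:
send_rows:
  commands:
    - [[0,0.006,0,0,0,0,0],[0,0.015,0,0,0,0,0],[0,0.024,0,0,0,0,0],[0,0.033,0,0,0,0,0],[0,0.042,0,0,0,0,0]]

```text
time: 30.63
tcp_pos: [0.4663, -0.3035, 0.0116]
tcp_rot: [0.0, 0.874, 0.485, 0.0]
force: [-1.0, -0.6, 0.8]
grip_width: 0.043
grip_force: 0.5
```

Call:
send_rows:
  commands:
    - [[0,0.011,0,0,0,0,0],[0,0.021,0,0,0,0,0],[0,0.032,0,0,0,0,0],[0,0.042,0,0,0,0,0],[0,0.053,0,0,0,0,0]]

```text
time: 31.05
tcp_pos: [0.4943, -0.2585, 0.0114]
tcp_rot: [-0.0, 0.874, 0.485, -0.0]
force: [0.0, -1.6, 0.9]
grip_width: 0.0425
grip_force: 0.5
```

Call:
send_rows:
  commands:
    - [[0,0.01,0.001,0,0,0,-1.6],[0,0.021,0.003,0,0,0,-4.0],[0,0.031,0.004,0,0,0,-6.4],[0,0.042,0.005,0,0,0,-8.8],[0,0.053,0.005,0,0,0,-11.2]]

```text
time: 31.47
tcp_pos: [0.5268, -0.2163, 0.0114]
tcp_rot: [0.0, 0.822, 0.57, 0.0]
force: [0.4, -0.4, 1.0]
grip_width: 0.0424
grip_force: 0.5
```

```bash
python3 - <<'E'
from see import *
from plan import pose
print(np.round(pose()[0],1))
see('scene',('fan_a',));see('top',('fan_a',))
E
```

```text
[ 526.8 -216.3   11.4   69.5]
fan_a 0.9 [ 538. -173.]
fan_a 0.76 [664. 199.]
  sil 0.63 [ 549. -160.] [99. 86.] 68
  sil 0.62 [673. 199.] [90. 85.] 1
fan_a 0.56 [662. 185.]
  sil 0.82 [ 553. -145.] [37. 84.] 64
  sil 0.64 [668. 193.] [83. 78.] 2
```

Call:
send_rows:
  commands:
    - [[0,0.01,0.002,0,0,0,-2.4],[0,0.021,0.003,0,0,0,-4.8],[0,0.032,0.004,0,0,0,-7.2],[0,0.042,0.005,0,0,0,-9.6],[0,0.053,0.005,0,0,0,-12.0]]

```text
time: 32.18
tcp_pos: [0.5501, -0.1682, 0.0115]
tcp_rot: [0.0, 0.757, 0.653, 0.0]
force: [0.6, -1.1, 0.1]
grip_width: 0.0427
grip_force: 0.5
```

Call:
send_rows:
  commands:
    - [[0,0.011,0.002,0,0,0,-2.5],[0,0.021,0.003,0,0,0,-4.9],[0,0.032,0.004,0,0,0,-7.3],[0,0.042,0.004,0,0,0,-8.8],[0,0.053,0.003,0,0,0,-8.8]]

```text
time: 32.6
tcp_pos: [0.5607, -0.1164, 0.0115]
tcp_rot: [0.0, 0.706, 0.708, -0.0]
force: [0.1, -0.4, 0.6]
grip_width: 0.0431
grip_force: 0.5
```

Call:
send_rows:
  commands:
    - [[0,0.01,0,0,0,0,0],[0,0.021,0,0,0,0,0],[0,0.031,0,0,0,0,0],[0,0.042,0,0,0,0,0],[0,0.052,0,0,0,0,0]]

```text
time: 33.02
tcp_pos: [0.5603, -0.0642, 0.0114]
tcp_rot: [-0.0, 0.707, 0.707, -0.0]
force: [0.3, -1.5, 1.0]
grip_width: 0.0429
grip_force: 0.5
```

```bash
python3 - <<'E'
from see import *
from plan import pose
print(np.round(pose()[0],1))
see('scene',('fan_a',));see('top',('fan_a',))
E
```

```text
[560.3 -64.2  11.4  90. ]
fan_a 0.94 [567. -13.]
fan_a 0.81 [661. 200.]
  sil 0.64 [673. 199.] [87. 85.] 0
  sil 0.59 [565.  -7.] [91. 89.] 0
fan_a 0.89 [561. -20.]
fan_a 0.63 [664. 195.]
  sil 0.74 [555. -23.] [75. 55.] 1
  sil 0.58 [668. 194.] [83. 81.] 2
```

Call:
send_rows:
  commands:
    - [[0,0.011,0,0,0,0,0],[0,0.022,0,0,0,0,0],[0,0.033,0,0,0,0,0],[0,0.044,0,0,0,0,0],[0,0.056,0,0,0,0,0]]

```text
time: 33.73
tcp_pos: [0.5604, -0.0081, 0.0115]
tcp_rot: [0.0, 0.707, 0.707, 0.0]
force: [0.4, -1.3, 0.6]
grip_width: 0.043
grip_force: 0.5
```

Call:
send_rows:
  commands:
    - [[0,0.011,0,0,0,0,0],[0,0.022,0,0,0,0,0],[0,0.033,0,0,0,0,0],[0,0.044,0,0,0,0,0],[0,0.052,0,0,0,0,0]]

```text
time: 34.15
tcp_pos: [0.5603, 0.0441, 0.0114]
tcp_rot: [-0.0, 0.707, 0.708, 0.0]
force: [-0.2, -0.5, 0.4]
grip_width: 0.0427
grip_force: 0.6
```

Call:
send_rows:
  commands:
    - [[0,-0.01,0,0,0,0,0],[0,-0.025,0,0,0,0,0],[0,-0.04,0,-0.025,0,0,0],[0,-0.04,0,-0.06,0,0,0],[0,-0.04,0,-0.08,0,0,0]]

```text
time: 34.57
tcp_pos: [0.5611, 0.0013, 0.094]
tcp_rot: [0.001, 0.707, 0.707, 0.0]
force: [1.6, 0.0, 0.9]
grip_width: 0.0425
grip_force: 0.0
```

```bash
python3 - <<'E'
from see import *
from plan import *
see('scene',('fan_a',));see('top',('fan_a',))
plan([(496,92,90,3,14),(496,92,90,3,1),(496,92,40,3,5),(496,92,9,3,5)],start=pose()[0])
E
```

```text
fan_a 0.74 [667. 200.]
fan_a 0.71 [559.  98.]
  sil 0.86 [564. 101.] [88. 95.] 89
  sil 0.83 [673. 200.] [90. 84.] 1
  sil 0.59 [683. -89.] [87. 78.] 50
fan_a 0.97 [667. 198.]
fan_a 0.77 [564.  91.]
fan_a 0.66 [ 686. -146.]
  sil 0.85 [559.  69.] [30. 83.] 86
  sil 0.68 [668. 194.] [82. 81.] 1
  sil 0.49 [ 684. -174.] [118. 171.] 1
at [559.3   2.5  89.9  90. ] t 34.87 F [-0.1  0.3 -0.6] w 0.0427
[[[0,0.006,-0.005,-0.0,0,0,6.2],[0,0.013,-0.009,-0.0,0,0,12.4],[0,0.019,-0.014,-0.0,0,0,18.7],[0,0.026,-0.018,-0.0,0,0,24.9],[0,0.032,-0.023,-0.0,0,0,31.1]]]
[[[0,0.003,-0.007,-0.0,0,0,6.2],[0,0.006,-0.014,-0.0,0,0,12.4],[0,0.01,-0.021,-0.0,0,0,18.6],[0,0.013,-0.028,-0.0,0,0,24.9],[0,0.016,-0.035,-0.0,0,0,31.1]]]
[[[0,-0.001,-0.008,-0.0,0,0,6.2],[0,-0.002,-0.016,-0.0,0,0,12.4],[0,-0.003,-0.024,-0.0,0,0,18.6],[0,-0.004,-0.031,-0.0,0,0,24.8],[0,-0.004,-0.031,-0.0,0,0,24.8]]]
[[[0,-0.001,-0.0,0.01,0,0,0.0],[0,-0.001,-0.0,0.02,0,0,0.0],[0,-0.001,-0.0,0.03,0,0,0.0],[0,-0.001,-0.0,0.04,0,0,0.0],[0,-0.001,-0.0,0.05,0,0,0.0]]]
[[[0,0.0,-0.0,0.006,0,0,0.0],[0,0.0,-0.0,0.012,0,0,0.0],[0,0.0,-0.0,0.019,0,0,0.0],[0,0.0,-0.0,0.025,0,0,0.0],[0,0.0,-0.0,0.031,0,0,0.0]]]
end [495.5  91.8   8.9   3. ]
```

Call:
send_rows:
  commands:
    - [[0,0.006,-0.005,0,0,0,6.2],[0,0.013,-0.009,0,0,0,12.4],[0,0.019,-0.014,0,0,0,18.7],[0,0.026,-0.018,0,0,0,24.9],[0,0.032,-0.023,0,0,0,31.1]]

```text
time: 35.28
tcp_pos: [0.5358, 0.035, 0.0894]
tcp_rot: [-0.001, 0.872, 0.49, -0.001]
force: [0.0, 0.2, 1.5]
grip_width: 0.0429
grip_force: 0.0
```

Call:
send_rows:
  commands:
    - [[0,0.003,-0.007,0,0,0,6.2],[0,0.006,-0.014,0,0,0,12.4],[0,0.01,-0.021,0,0,0,18.6],[0,0.013,-0.028,0,0,0,24.9],[0,0.016,-0.035,0,0,0,31.1]]

```text
time: 35.7
tcp_pos: [0.514, 0.0667, 0.0895]
tcp_rot: [-0.0, 0.971, 0.238, -0.002]
force: [0.2, -0.0, 0.1]
grip_width: 0.0426
grip_force: 0.0
```

Call:
send_rows:
  commands:
    - [[0,-0.001,-0.008,0,0,0,6.2],[0,-0.002,-0.016,0,0,0,12.4],[0,-0.003,-0.024,0,0,0,18.6],[0,-0.004,-0.031,0,0,0,24.8],[0,-0.004,-0.031,0,0,0,24.8]]

```text
time: 36.12
tcp_pos: [0.4956, 0.0926, 0.0895]
tcp_rot: [-0.0, 1.0, 0.024, -0.002]
force: [0.3, -0.9, -0.2]
grip_width: 0.0424
grip_force: 0.0
```

Call:
send_rows:
  commands:
    - [[0,0,0,0.01,0,0,0],[0,0,0,0.02,0,0,0],[0,0,0,0.03,0,0,0],[0,0,0,0.04,0,0,0],[0,0,0,0.05,0,0,0]]

```text
time: 36.53
tcp_pos: [0.497, 0.0916, 0.0396]
tcp_rot: [0.0, 1.0, 0.027, -0.001]
force: [-0.2, -0.4, -0.4]
grip_width: 0.0429
grip_force: 0.0
```

Call:
send_rows:
  commands:
    - [[0,0,0,0.007,0,0,0],[0,0,0,0.015,0,0,0],[0,0,0,0.022,0,0,0],[0,0,0,0.028,0,0,0],[0,0,0,0.028,0,0,0]]

```text
time: 36.95
tcp_pos: [0.4967, 0.0918, 0.012]
tcp_rot: [0.0, 1.0, 0.027, -0.001]
force: [-1.2, -0.6, -0.3]
grip_width: 0.0426
grip_force: 0.0
```

```bash
python3 - <<'E'
from see import *
from plan import pose
print(np.round(pose()[0],1))
see('scene',('fan_a',))
E
```

```text
[496.7  91.8  12.    3.1]
fan_a 0.94 [666. 197.]
fan_a 0.88 [559.  93.]
fan_a 0.35 [682. -99.]
  sil 0.9 [673. 199.] [88. 83.] 1
  sil 0.77 [566. 102.] [89. 94.] 88
```

Call:
send_rows:
  commands:
    - [[0,0.004,0,0,0,0,0],[0,0.008,0,0,0,0,0],[0,0.012,0,0,0,0,0],[0,0.016,0,0,0,0,0],[0,0.02,0,0,0,0,0]]

```text
time: 37.52
tcp_pos: [0.5182, 0.093, 0.0136]
tcp_rot: [-0.0, 1.0, 0.027, 0.0]
force: [-1.2, -0.3, 0.8]
grip_width: 0.0427
grip_force: 0.5
```

Call:
send_rows:
  commands:
    - [[0,0.007,0,0,0,0,0],[0,0.016,0,0,0,0,0],[0,0.025,0,0,0,0,0],[0,0.035,0,0,0,0,0],[0,0.045,0,0,0,0,0]]

```text
time: 37.93
tcp_pos: [0.5633, 0.0954, 0.0133]
tcp_rot: [-0.0, 1.0, 0.027, -0.0]
force: [-1.1, -0.4, 0.6]
grip_width: 0.0424
grip_force: 0.5
```

Call:
send_rows:
  commands:
    - [[0,0.01,0,0,0,0,0],[0,0.02,0,0,0,0,0],[0,0.029,0,0,0,0,0],[0,0.037,0,0,0,0,0],[0,0.045,0,0,0,0,0]]

```text
time: 38.35
tcp_pos: [0.6081, 0.0978, 0.0132]
tcp_rot: [0.0, 1.0, 0.027, -0.0]
force: [-1.0, 0.7, 1.0]
grip_width: 0.043
grip_force: 0.6
```

Call:
send_rows:
  commands:
    - [[0,0.006,0,0,0,0,0],[0,0.011,0,0,0,0,0],[0,0.015,0,0,0,0,0],[0,0.018,0,0,0,0,0],[0,0.018,0,0,0,0,0]]

```text
time: 38.77
tcp_pos: [0.626, 0.0987, 0.0135]
tcp_rot: [0.0, 1.0, 0.027, 0.0]
force: [-0.9, -0.6, 0.0]
grip_width: 0.0427
grip_force: 0.0
```

Call:
send_rows:
  commands:
    - [[0,-0.015,0,0,0,0,0],[0,-0.045,0,0,0,0,0],[0,-0.08,0,-0.03,0,0,0],[0,-0.11,0,-0.065,0,0,0],[0,-0.14,0,-0.1,0,0,0]]

```text
time: 39.18
tcp_pos: [0.4915, 0.0915, 0.1029]
tcp_rot: [0.0, 1.0, 0.027, -0.001]
force: [0.1, -1.0, 1.2]
grip_width: 0.0429
grip_force: 0.0
```

Call:
send_rows:
  commands:
    - [[0,-0.03,0,-0.02,0,0,0],[0,-0.06,0,-0.04,0,0,0],[0,-0.08,0,-0.06,0,0,0],[0,-0.09,0,-0.08,0,0,0],[0,-0.09,0,-0.08,0,0,0]]

```text
time: 39.6
tcp_pos: [0.4049, 0.0872, 0.188]
tcp_rot: [-0.0, 1.0, 0.027, 0.004]
force: [0.6, 0.0, 0.8]
grip_width: 0.0427
grip_force: 0.0
```

```bash
python3 - <<'E'
from see import *
see('scene',('fan_a','cooler_a'))
p=see('top',('fan_a','cooler_a','fan_bay','cooler_bay','screw_cup'))
save({'color':cv2.resize(p['color'][100:350,180:520],(800,588))},'t4.png')
E
```

```text
fan_a 0.91 [675. 103.]
fan_a 0.69 [667. 201.]
fan_a 0.35 [352. 255.]
  sil 0.91 [680. 109.] [89. 87.] 3
  sil 0.76 [673. 200.] [88. 83.] 1
  sil 0.68 [ 470. -481.] [168. 148.] 2
cooler_a 0.96 [ 682. -107.]
cooler_a 0.58 [ 688. -196.]
  sil 0.87 [683. -91.] [92. 80.] 57
  sil 0.84 [ 690. -189.] [90. 78.] 58
fan_a 0.85 [665. 196.]
fan_a 0.77 [688. 106.]
  sil 0.68 [668. 194.] [83. 81.] 2
  sil 0.66 [674. 103.] [85. 80.] 2
cooler_a 0.87 [ 688. -198.]
cooler_a 0.83 [ 678. -102.]
  sil 0.87 [674. -98.] [76. 79.] 78
  sil 0.8 [ 681. -197.] [79. 80.] 64
fan_bay 0.94 [684. 143.]
fan_bay 0.47 [ 673. -103.]
  sil 0.85 [673. 144.] [120. 219.] 3
cooler_bay 0.86 [ 691. -137.]
  sil 0.91 [ 683. -152.] [118. 220.] 3
screw_cup 0.57 [425.   3.]
screw_cup 0.39 [ 681. -101.]
  sil 0.64 [428.   4.] [58. 47.] 1
  sil 0.31 [673. 144.] [116. 216.] 4
```

View pics/t4.png

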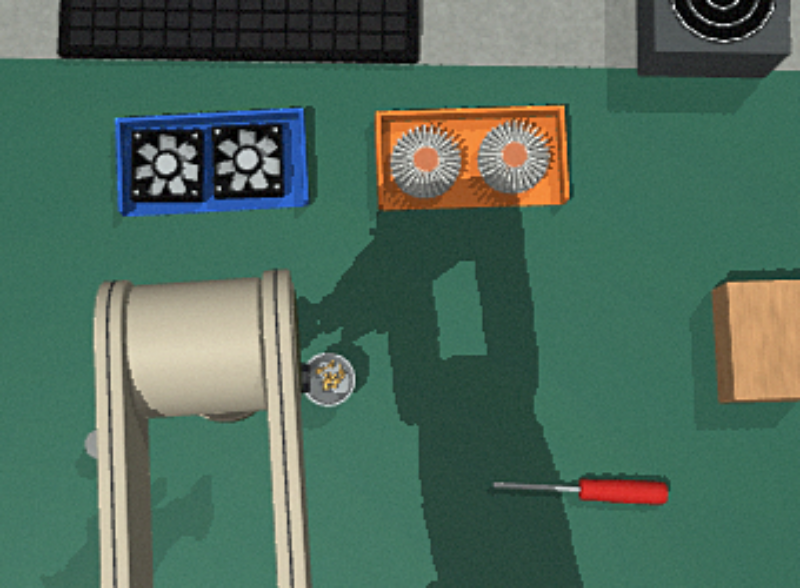

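All four parts are fully inside: fans at crop (167,163) and (248,160), coolers at (427,158) and (515,155). The bystanders are in place and the arm is clear, so I'm handing in.

```bash
python3 -c "
from station import env
print(env.job_done())"
```

```text
the job is handed in; nothing more can be done
None
```

Both fans are lying flat in the blue bay and both coolers in the orange bay. Wrist force readings stayed under about 5 N, none of the bystanders was seen to move, and the job was handed in at about 40 s; the judge's verdict was not shown.

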